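# Wedge the press-fit cover off a grinder's burr case, evenly

## Robot

A 6-joint arm with a two-finger parallel gripper is mounted at the origin on a cart in front of the work surface, level with it; the furniture and walls round the work are solid. World frame = base frame: x ahead of the robot, y to its left, z up, the work surface at z = 0. Lengths are in m, angles in rad, forces in N, time in s.
With the tool pointing down it reaches from about 0.375 to 0.9 m from the base axis. Payload 3.1 kg.
Tool frame: the origin (TCP) lies at the very end of the fingers, on their centre line; the grasp point (between the pads) lies robot.grasp_offset behind it (robot.grasp_offset is the distance from the TCP to the grasp point, in m); z points along the fingers, y is the direction in which the jaws open and shut (so a half turn about z gives the same grasp; the last joint's range is limited). The gripper opens to 87 mm and grips with 3 to 60 N. Pads are 19 mm wide; open, the fingers measure 117 mm over their backs; the gripper's body (75 mm by 190 mm) begins 51 mm behind the grasp point.
Start: joints at [-1.387, 0.527, 1.433, -0, 1.181, -0.178], TCP at [0.221, -0.585, 0.188] pointing down, gripper open.
Joint ranges: [-3.08, 3.08], [-0.75, 2.2], [0.22, 2.44], [-1.43, 4.57], [0, 2.65], [-2.85, 2.85]. Speed limits (rad/s): [2.79, 2.79, 3.14, 3.14, 3.14, 3.14].

## Interface

Orientations are given as a unit quaternion [x, y, z, w].
In Python, from rig import robot gives the robot as it stands.
- The arm moves only by the tool drive_tool, never from a script. Its argument "targets" is one flat list of numbers, 6 for each row, row after row: the shift along the tool's x, y, z in cm, then the turn, a rotation vector about the tool's x, y, z in degrees. A call has 1 to 12 rows; each row is the pose to reach, as a shift and turn from the pose commanded when the call began, along the tool's axes at that moment; what a row does not reach only later rows make up. A row lasts 1/12 s, in which the tool goes at most 41.7 mm and 7.16 degrees, less where a joint would pass 70% of its speed; a pose out of reach is approached as far as the arm can. A call with a gripper value outside its range is refused whole. "grip" is the gripper command: -1 is fully open, 1 is shut, values between are in proportion, set as the call begins (left out, the last holds). The fingers move at their own pace and stop on an object; "squeeze" is the grip in N (left out, the last holds). Time passes only in rows, so rows that repeat a pose let the fingers close. It gives the time, the measured TCP pose, the force and the opening at its end, in the units of the state.
- robot.get_obs(): the state, without advancing time (a new reading comes with each control period).
- robot.camera(name): name is "scene" or "top"; returns (picture, depth): 480x640x3 uint8, red, green, blue; 480x640 float32, m along the optical axis (not along the pixel's ray), 0 where there is no reading.
- robot.calibration(name): a dict with "mtx" (3x3 intrinsics, pixels), "R" (3x3) and "t" (3): a world point X has camera coordinates R X + t. Camera axes: x right, y down, z forward; pixel columns grow to the right and rows downward; lengths in m; the calibration is good to about 2 mm. A picture is of the moment at which its call begins. calibration takes no time and is no camera call.
- robot.hand_in(): hands the job in, once; it reports no verdict.
The state is a dict: "time": time; "q": joint angles; "joint_velocities": joint speeds; "joint_torque": joint torques, N m; "position": TCP position; "tool_rot": TCP orientation; "ft_force": force on the tool from outside, world axes, zero at the start; "moment": the same for the moment, N m; "grip_width": finger opening in m.
Only numpy, scipy, OpenCV 4.12 (cv2) and the standard library are available. Lean on these libraries where they do the work, as an engineer would, in place of code of your own. Each camera call takes 0.05 s, during which the arm holds its last target.

## Task

The front cover of the grinder's burr case is pressed on tight. Take the wooden-handled wedge from its rest and work it point down into the pry slots at the two ends of the seam, a little at a time from alternating sides so that neither end ever gets more than 4 mm ahead of the other, until the cover stands at least 7 mm out at both ends and within 2 mm of parallel. Move the cover with the wedge only, never with the fingers, then stand the wedge back in its rest, let go, and leave the other things where they are.

Things in the scene. Friction and masses are not known exactly. Their poses are not given: they have to be found in the camera images.
- burr_case: Fixed half of an aluminium burr case on its side on a dark steel plate (125 x 92 x 10 mm) bolted down: drum 68 mm across, axis at z = 49 mm, top 83 mm, an ear at each end of its flange. Origin on the worktop under the middle of the seam. x points from the upright seam plane x = 0 back into this half, y along the seam to its left end, z up. The cover is on the -x side and comes off toward -x.
- cover: Grey painted front cover: drum 68 mm across, 40 mm deep with nose, two ears. Axes parallel to the case's when square; origin at worktop height, in its seam plane, 63 mm right of its centre. Guided, cannot fall: each end of the seam opens by itself (0 to 11 mm) as its slot is wedged, against about 5 N of dry friction, and stays where left. At the start an end may be up to 1.5 mm out.
- cover_left (a point): Point of the cover in its seam plane at the left slot, at the height of the slot's lip (60 mm). Its distance from case_left along the case's -x is how far this end has come out (0 = closed).
- cover_right (a point): The same point of the cover at the right slot; compare with case_right.
- case_left (a point): Left pry slot: point of the case at x = 0, y = +63, z = 60 mm in the case frame, axes as the case's. Here an ear of the case and one of the cover (each 26 mm wide in y, 14 mm thick, z = 34 to 68 mm) face each other across a slot, from x = +1.5 (fixed) to -1.5 mm (cover closed), open below and at the sides. Its mouth is a 45 degree V, 19 mm wide at z = 68, down to the slot's lip at z = 60 mm.
- case_right (a point): Right pry slot: point of the case at x = 0, y = -63, z = 60 mm in the case frame, axes as the case's; shaped as the left one. A slot is 3 mm wide when closed, plus what that end of the cover has come out.
- wedge: Pry wedge, 112 mm, 0.1 kg, point down. Origin mid-tip, z up the tool. Steel blade 50 mm long, 14 mm wide (y), 2 mm thick (x) at the tip, evenly to 14.5 mm at z = 50; collar 30 x 30 mm, z = 50 to 56; wooden handle 16 (x) by 22 mm (y), z = 56 to 112. With its tip d mm below a slot's lip and both faces touching, that end of the cover stands 0.25 d - 1 mm out. Takes 5 to 20 N of push.
- wedge_rest: Dark wooden block 52 x 52 mm on a 66 mm steel foot, 58 mm high in all, fixed, left or right of the case (the tamper is on the other side). An open well 20 x 20 mm, 52 mm deep in its top takes the blade; the collar rests on top, the tip then 8 mm above the worktop. Origin at the middle of its underside, z up; wedge and rest axes agree at the start.
- tamper: Bystander: steel tamper with turned wooden handle, 58 mm across, 97 mm high; origin at the middle of its underside. Leave it alone.
- dosing_cup: Bystander: small open steel cup, 58 mm across, 50 mm high, behind the case; origin at the middle of its underside.
- shot_glass_a: Bystander: shot glass, 49 mm across, 62 mm high, behind the case; origin at the middle of its underside.
- leveller: Bystander: low steel disc with a black collar, 63 mm across, 36 mm high, behind the case; origin at the middle of its underside.
Not all that is in view belongs to the job. Leave any blue, red or turquoise look-alike of the wedge_rest alone.

How it is judged:
By the outcome, as a careful person would: the job done as asked, in the order asked, and still so for the second after the job is handed in, with the robot touching nothing.
It also fails if it takes over 72 s, if anything falls off the work surface, if the arm or the gripper's body presses on something with over 40 N, if the wrist force passes 120 N, or if a joint passes its speed limit or range.

## Working session

There is one attempt and no reset: what is moved stays moved. The work goes in short steps, Python scripts to look and compute and a tool call to move; the robot and the scene stay as the last step left them, time stands still between calls to the robot, and variables do not carry over. Pictures are saved under pics/ and viewed, and the job is handed in when it is done.

Besides the shell and the picture viewer there is one more tool, called after ">>>" by a JSON object that holds its "method" and its "body", one argument or row to a line. drive_tool: Moves the arm, as the interface text tells. Its arguments: {"type":"object","properties":{"targets":{"type":"array","items":{"type":"number"}},"grip":{"type":"number"},"squeeze":{"type":"number"}},"required":["targets"]}

```bash
ls; mkdir -p pics
python3 - <<'E'
from rig import robot
import cv2,numpy as np
print(robot.grasp_offset, robot.get_obs())
for n in ("scene","top"):
    im,d=robot.camera(n); c=robot.calibration(n); print(n,c)
    cv2.imwrite(f"pics/{n}0.png",im[:,:,::-1]); np.savez(f"{n}0.npz",im=im,d=d)
E
```

```text
pics
0.0187 {'time': 0.0, 'q': array([-1.38748928e+00,  5.28464437e-01,  1.43391013e+00, -4.58479408e-05,
        1.18138302e+00, -1.78468961e-01]), 'joint_velocities': array([ 0.00120195,  0.00272061, -0.000963  ,  0.00017378, -0.00094007,
       -0.00059946]), 'joint_torque': array([-3.95727739e-04, -4.40045428e+01, -1.76593459e+01,  6.33049314e-02,
        5.82072535e-02, -1.52503571e-04]), 'position': array([ 0.22109197, -0.58372268,  0.18737029]), 'tool_rot': array([ 9.83682179e-01,  1.79911640e-01, -2.38167334e-05, -1.08241166e-03]), 'ft_force': array([ 0.10499742,  0.17322796, -1.04852294]), 'moment': array([ 0.04331724, -0.0108828 ,  0.02444521]), 'grip_width': 0.08723260148743782}
scene {'mtx': array([[546.299974  ,   0.        , 323.31840418],
       [  0.        , 546.299974  , 238.42444773],
       [  0.        ,   0.        ,   1.        ]]), 'R': array([[-0.91542188, -0.40164845, -0.026102  ],
       [-0.1607062 ,  0.42419194, -0.89119847],
       [ 0.36902074, -0.81162782, -0.45286198]]), 't': array([0.48320477, 0.15124523, 0.9140663 ])}
top {'mtx': array([[548.49917828,   0.        , 313.92586378],
       [  0.        , 548.49917828, 228.81943239],
       [  0.        ,   0.        ,   1.        ]]), 'R': array([[ 0.02293965, -0.99973629, -0.00105641],
       [-0.99932071, -0.0228996 , -0.02887447],
       [ 0.02884266,  0.00171807, -0.99958249]]), 't': array([-0.01899684,  0.5339617 ,  1.17091996])}
```

View pics/scene0.png

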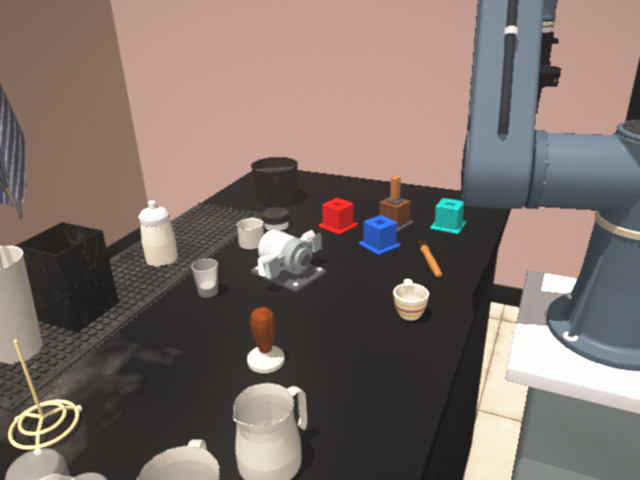

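View pics/top0.png

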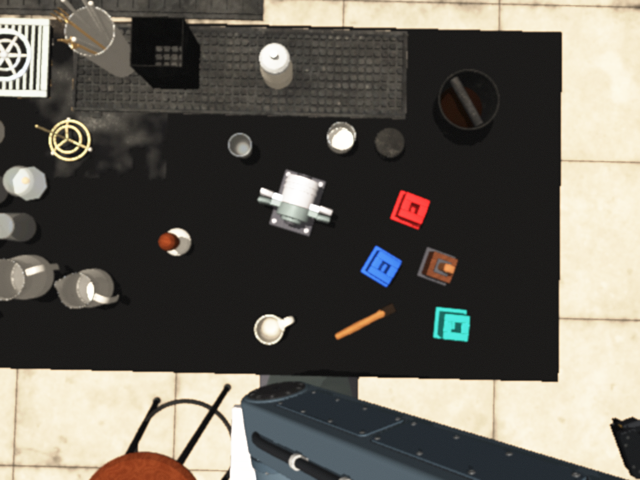

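The rest with the wedge is at about (440,265) in the top view and the case at (297,203). The tamper is at (175,241). I'll enlarge the relevant parts.

Run:
```python
import cv2,numpy as np
t=np.load("top0.npz")["im"][:,:,::-1]; s=np.load("scene0.npz")["im"][:,:,::-1]
r=lambda im,x,y,w,h,k:cv2.resize(im[y:y+h,x:x+w],None,fx=k,fy=k,interpolation=cv2.INTER_CUBIC)
cv2.imwrite("pics/c1.png",r(t,250,160,90,80,8))
cv2.imwrite("pics/c2.png",r(t,405,230,70,65,8))
cv2.imwrite("pics/c3.png",r(s,240,220,95,75,8))
cv2.imwrite("pics/c4.png",r(s,360,165,70,75,8))
```

```text
(no output)
```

View pics/c1.png

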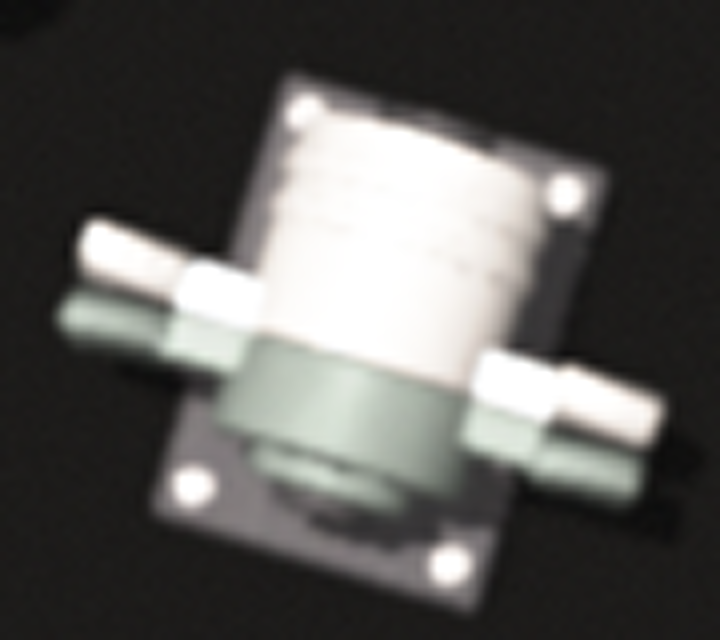

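View pics/c2.png

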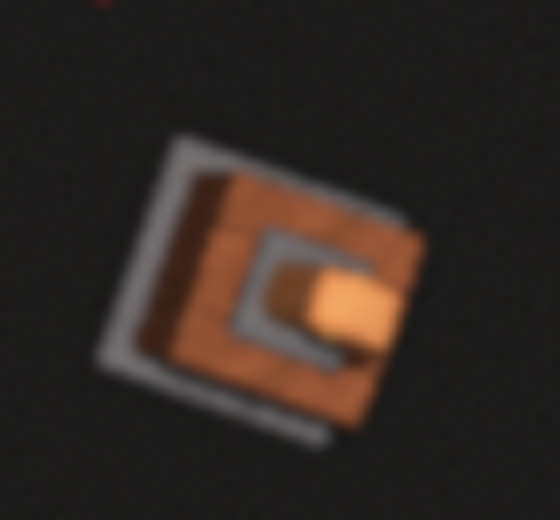

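View pics/c3.png

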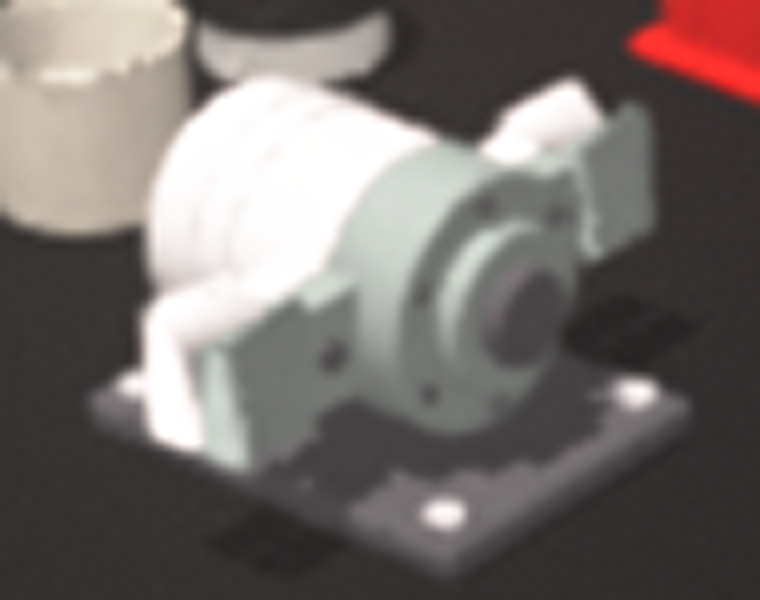

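View pics/c4.png

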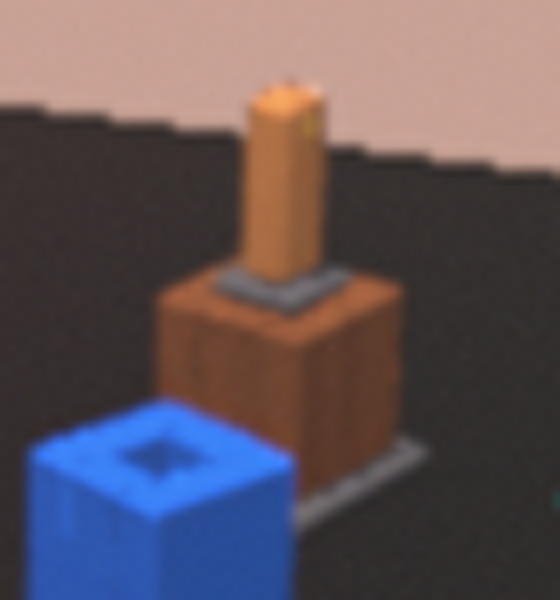

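```bash
cat > h.py <<'E'
import numpy as np,cv2
from rig import robot
from scipy.spatial.transform import Rotation as Ro
C={n:robot.calibration(n) for n in("scene","top")}
def cloud(n,d):
    c=C[n];K=c["mtx"];v,u=np.mgrid[:480,:640]
    p=np.stack([(u-K[0,2])/K[0,0]*d,(v-K[1,2])/K[1,1]*d,d],-1)
    return (p-c["t"])@c["R"]
def proj(n,X):
    c=C[n];p=np.atleast_2d(X)@c["R"].T+c["t"];q=p@c["mtx"].T;return q[:,:2]/q[:,2:]
def ray(n,u,v,z):
    c=C[n];r=c["R"].T@np.linalg.solve(c["mtx"],[u,v,1.]);o=-c["R"].T@c["t"];return o+r*(z-o[2])/r[2]
E
python3 - <<'E'
from h import *
for n in("scene","top"):
    z=np.load(n+"0.npz");P=cloud(n,z["d"])
    if n=="top":
        for (u,v) in [(350,250),(250,280),(200,180),(480,300)]: 
            q=P[v-3:v+4,u-3:u+4].reshape(-1,3);print(n,u,v,q.mean(0),q[:,2].std())
    else:
        for (u,v) in [(330,300),(360,340),(330,270)]:
            q=P[v-3:v+4,u-3:u+4].reshape(-1,3);print(n,u,v,q.mean(0),q[:,2].std())
np.set_printoptions(precision=0,suppress=True,linewidth=250)
P=cloud("top",np.load("top0.npz")["d"])
print((P[183:225,256:336:2,2]*1000).astype(int))
print((P[244:290,414:466:2,2]*1000).astype(int))
# corners
np.set_printoptions(precision=4)
c1=np.array([[285,72],[608,172],[480,612],[150,512]])/8.+[250,160]-.44
w=np.array([ray("top",*p,.010) for p in c1]);print(w,np.diff(np.vstack([w,w[:1]]),axis=0))
c2=np.array([[240,168],[428,235],[358,432],[165,362]])/8.+[405,230]-.44
w=np.array([ray("top",*p,.058) for p in c2]);print(w,w.mean(0),np.linalg.norm(np.diff(np.vstack([w,w[:1]]),axis=0),axis=1))
E
```

```text
scene 330 300 [ 0.47507527  0.08942721 -0.00208701] 0.0011751069630656832
scene 360 340 [ 0.38165342  0.18144474 -0.00231034] 0.0009398137188854487
scene 330 270 [ 0.51875714 -0.01313171 -0.00251784] 0.0008090590176898635
top 350 250 [ 4.90499142e-01 -8.57159200e-02 -2.72469195e-04] 0.0020661757256200844
top 250 280 [ 4.20870594e-01  1.28636715e-01 -3.05637709e-04] 0.0023232333224950984
top 200 180 [ 6.34722861e-01  2.42729850e-01 -3.39377945e-05] 0.002611117195494311
top 480 300 [ 3.89290528e-01 -3.68002171e-01 -3.33377541e-04] 0.002418065411731399
[[ 1 -1  1 ...  0  3  2]
 [ 0  0  0 ... -1  0 -2]
 [ 0  0 -1 ... -1 -1 -3]
 ...
 [ 0 -1 -2 ...  4  0  2]
 [-2  0  1 ...  2  0  1]
 [ 0  1 -1 ...  0 -2  0]]
[[-1  0  0 ...  0 -3  2]
 [ 1  0 -4 ...  0 -2  0]
 [ 1 -4  0 ...  0  1 -7]
 ...
 [ 0 -1  1 ...  4 -4 -3]
 [ 3  0  0 ...  3 -3 -1]
 [ 0  2 -2 ... -2 -1 -5]]
[[ 0.6624  0.058   0.01  ]
 [ 0.6375 -0.0294  0.01  ]
 [ 0.5185  0.0022  0.01  ]
 [ 0.5432  0.0913  0.01  ]] [[-0.025  -0.0874  0.    ]
 [-0.119   0.0317  0.    ]
 [ 0.0248  0.0891  0.    ]
 [ 0.1192 -0.0333  0.    ]]
[[ 0.4938 -0.2556  0.058 ]
 [ 0.4777 -0.3041  0.058 ]
 [ 0.4269 -0.287   0.058 ]
 [ 0.4437 -0.2372  0.058 ]] [ 0.4605 -0.271   0.058 ] [0.0511 0.0537 0.0525 0.0534]
```

```bash
cat >> h.py <<'E'
def pose(x,y,yaw):
    T=np.eye(4);T[:2,:2]=[[np.cos(yaw),-np.sin(yaw)],[np.sin(yaw),np.cos(yaw)]];T[:2,3]=x,y;return T
def tf(T,p): p=np.atleast_2d(p);return p@T[:3,:3].T+T[:3,3]
def case_lines(T,oL=0,oR=0):
    L=[]
    def add(pts,col): L.append((tf(T,np.array(pts)/1000.),col))
    for s,o in((1,oL),(-1,oR)):
        for x0,x1,xv,col in((1.5,15.5,9.5,(0,0,255)),(-1.5-o,-15.5-o,-9.5-o,(255,0,0))):
            for ya,yb in((50,76),):
                prof=[(x0,34),(x0,60),(xv,68),(x1,68),(x1,34),(x0,34)]
                for yy in(ya,yb): add([(x,s*yy,z) for x,z in prof],col)
                for x,z in prof[:-1]: add([(x,s*ya,z),(x,s*yb,z)],col)
    return L
def draw(n,im,L,x,y,w,h,k):
    o=cv2.resize(im[y:y+h,x:x+w],None,fx=k,fy=k,interpolation=cv2.INTER_CUBIC).copy()
    for P,col in L:
        q=(proj(n,P)-[x,y]+.5)*k-.5
        cv2.polylines(o,[np.round(q*16).astype(np.int32)],False,col,1,cv2.LINE_AA,4)
    return o
E
cat > ov.py <<'E'
import sys
from h import *
x,y,yaw=float(sys.argv[1]),float(sys.argv[2]),np.radians(float(sys.argv[3]))
tag=sys.argv[4]
T=pose(x,y,yaw)
L=case_lines(T)
t=np.load("top0.npz")["im"][:,:,::-1]; s=np.load("scene0.npz")["im"][:,:,::-1]
a=draw("top",t,L,255,178,82,55,9);b=draw("scene",s,L,255,225,72,60,9)
cv2.imwrite(f"pics/o{tag}a.png",a);cv2.imwrite(f"pics/o{tag}b.png",b)
cv2.imwrite(f"pics/o{tag}r.png",draw("top",t,[],255,178,82,55,9))
E
python3 ov.py .5904 .0305 -15.5 1
```

```text
(no output)
```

View pics/o1a.png

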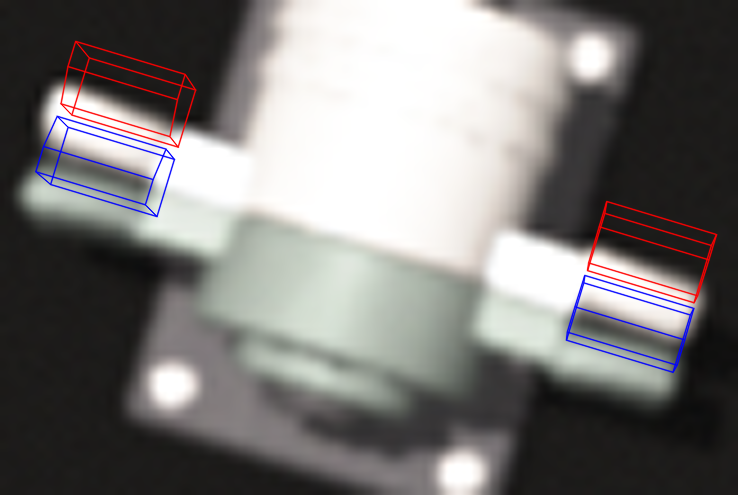

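View pics/o1b.png

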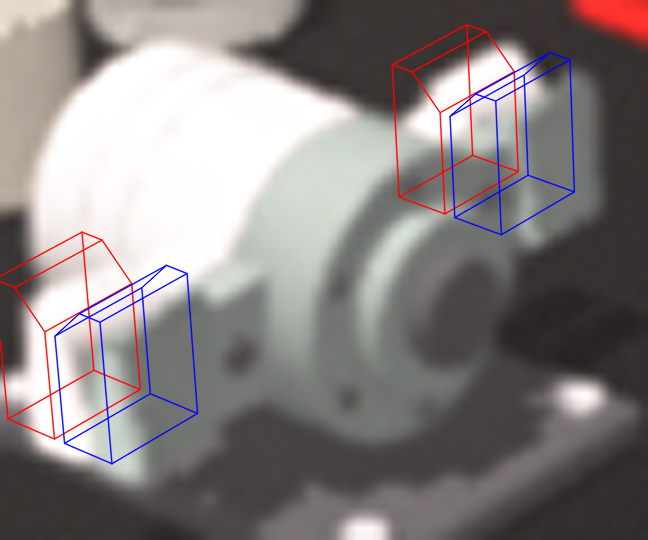

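View pics/o1r.png

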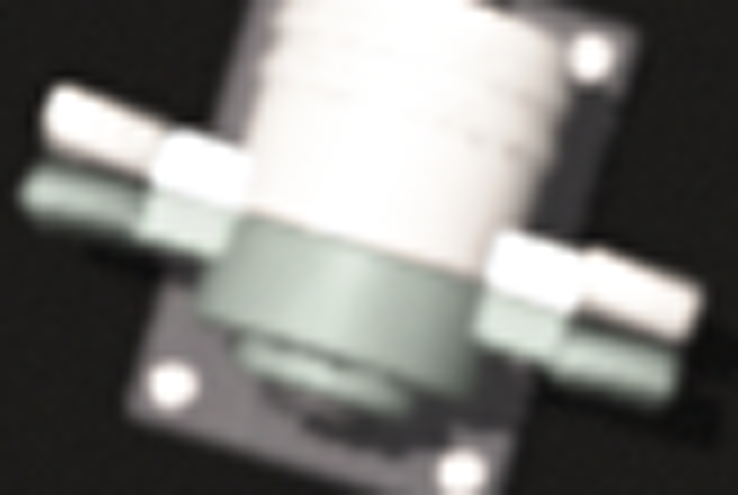

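```bash
python3 ov.py .5796 .0335 -15.5 2
```

```text
(no output)
```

View pics/o2a.png

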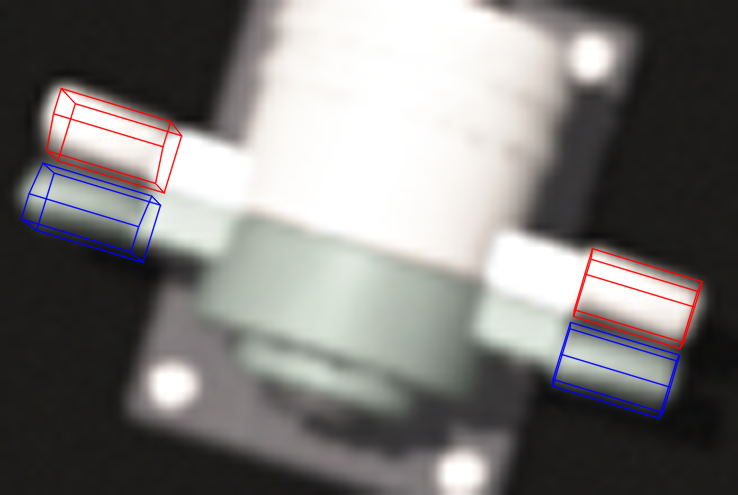

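View pics/o2b.png

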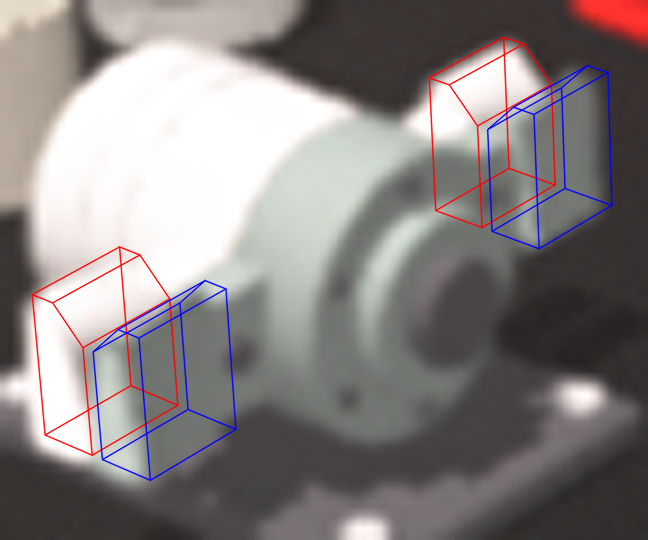

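```bash
cat > prof.py <<'E'
from h import *
def prof(im,n,T,s,z=.068):
    xs=np.arange(-24,24.1,1.)
    ys=np.arange(53,74,1.)*s
    X,Y=np.meshgrid(xs,ys);p=tf(T,np.stack([X,Y,X*0+z*1000],-1).reshape(-1,3)/1000)
    q=proj(n,p).astype(np.float32).reshape(len(ys),len(xs),2)
    v=cv2.remap(im.astype(np.float32),q[...,0],q[...,1],cv2.INTER_LINEAR).mean(0)
    return xs,v
if __name__=="__main__":
    T=pose(.5796,.0335,np.radians(-15.5))
    im=np.load("top0.npz")["im"]
    for s in(1,-1):
        xs,v=prof(im,"top",T,s)
        print("LR"[s<0]);print([(int(x),int(a[0]),int(a[1])) for x,a in zip(xs,v)])
    from rig import robot
E
python3 prof.py
```

```text
L
[(-24, 28, 26), (-23, 27, 26), (-22, 26, 26), (-21, 25, 25), (-20, 24, 24), (-19, 24, 24), (-18, 26, 25), (-17, 30, 31), (-16, 38, 39), (-15, 49, 51), (-14, 64, 68), (-13, 84, 88), (-12, 107, 113), (-11, 131, 139), (-10, 154, 163), (-9, 171, 180), (-8, 180, 189), (-7, 181, 190), (-6, 176, 185), (-5, 164, 173), (-4, 149, 158), (-3, 131, 138), (-2, 112, 117), (-1, 98, 101), (0, 98, 98), (1, 115, 111), (2, 146, 139), (3, 180, 172), (4, 211, 203), (5, 233, 227), (6, 245, 240), (7, 250, 247), (8, 251, 250), (9, 252, 251), (10, 252, 251), (11, 251, 249), (12, 248, 246), (13, 237, 233), (14, 214, 209), (15, 176, 169), (16, 125, 119), (17, 80, 76), (18, 47, 45), (19, 31, 30), (20, 26, 25), (21, 26, 25), (22, 27, 26), (23, 28, 26), (24, 28, 27)]
R
[(-24, 27, 26), (-23, 26, 25), (-22, 24, 23), (-21, 22, 21), (-20, 19, 19), (-19, 19, 19), (-18, 23, 23), (-17, 31, 32), (-16, 45, 46), (-15, 62, 65), (-14, 84, 89), (-13, 109, 116), (-12, 135, 142), (-11, 158, 166), (-10, 175, 184), (-9, 185, 194), (-8, 187, 196), (-7, 182, 191), (-6, 171, 180), (-5, 155, 164), (-4, 136, 144), (-3, 113, 120), (-2, 93, 98), (-1, 86, 87), (0, 97, 94), (1, 125, 119), (2, 160, 152), (3, 193, 185), (4, 220, 213), (5, 237, 231), (6, 246, 242), (7, 250, 247), (8, 252, 250), (9, 252, 251), (10, 252, 250), (11, 250, 247), (12, 242, 238), (13, 222, 216), (14, 186, 179), (15, 138, 132), (16, 90, 86), (17, 54, 51), (18, 35, 33), (19, 27, 26), (20, 26, 25), (21, 27, 26), (22, 27, 26), (23, 27, 26), (24, 28, 27)]
```

```bash
cat > ov2.py <<'E'
import sys
from h import *
x,y,yaw=float(sys.argv[1]),float(sys.argv[2]),np.radians(float(sys.argv[3]))
tag=sys.argv[4]
T=pose(x,y,yaw);L=[]
def box(a,b,z0,z1,col):
    for z in(z0,z1): L.append((tf(T,np.array([(a,b,z),(-a,b,z),(-a,-b,z),(a,-b,z),(a,b,z)])/1000.),col))
box(26,26,6,58,(0,0,255));box(15,15,58,64,(255,0,0));box(8,11,64,120,(0,255,0))
t=np.load("top0.npz")["im"][:,:,::-1]; s=np.load("scene0.npz")["im"][:,:,::-1]
a=draw("top",t,L,412,242,55,48,9);b=draw("scene",s,L,365,170,60,70,8)
h=max(a.shape[0],b.shape[0]);a=np.vstack([a,np.zeros((h-len(a),a.shape[1],3),np.uint8)]);b=np.vstack([b,np.zeros((h-len(b),b.shape[1],3),np.uint8)])
o=np.hstack([a,b]);cv2.imwrite(f"pics/w{tag}.png",cv2.resize(o,None,fx=.8,fy=.8))
E
python3 ov2.py .4605 -.271 -18.9 1
python3 -c "
from h import *
print(ray('top',355/8+404.56,308/8+229.56,.12))
z=np.load('top0.npz');P=cloud('top',z['d']);m=(P[...,2]>.1)&(P[...,2]<.14);m[:, :425]=0;m[:,465:]=0;m[:240]=0;m[290:]=0
print(m.sum(),P[m].mean(0))"
```

```text
[ 0.46089749 -0.27046857  0.12      ]
106 [ 0.46170673 -0.26797223  0.11732557]
```

View pics/w1.png

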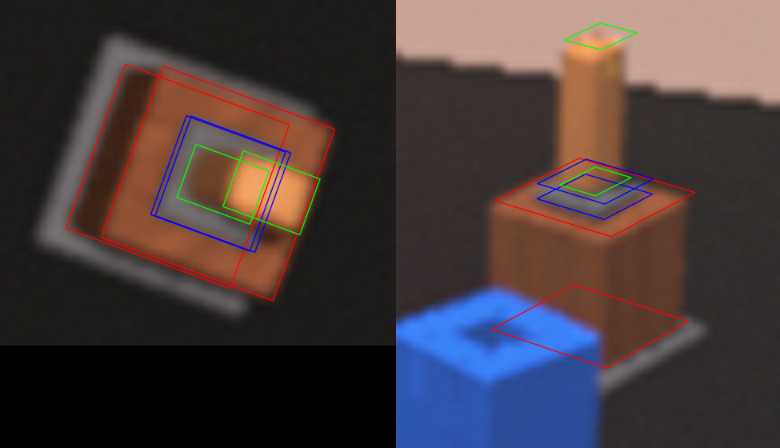

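```bash
cat >> h.py <<'E'
def go(p,yaw_y,p0=None,R0=None):
    """target TCP p, tool down, tool y axis at heading yaw_y deg -> shift cm, rotvec deg"""
    o=robot.get_obs()
    p0=o["position"] if p0 is None else np.array(p0)
    R0=Ro.from_quat(o["tool_rot"]).as_matrix() if R0 is None else R0
    a=np.radians(yaw_y);y=np.array([np.cos(a),np.sin(a),0]);z=np.array([0,0,-1.]);R=np.stack([np.cross(y,z),y,z],1)
    print("shift cm",np.round(R0.T@(np.array(p)-p0)*100,2),"turn deg",np.round(np.degrees(Ro.from_matrix(R0.T@R).as_rotvec()),2))
E
python3 - <<'E'
from h import *
go([.461,-.2705,.188],-18.9)
go([.461,-.2705,.0775],-18.9)
E
```

```text
shift cm [ 33.53 -20.81  -0.  ] turn deg [ -0.1   -0.07 -50.37]
shift cm [ 33.52 -20.79  11.05] turn deg [ -0.1   -0.07 -50.37]
```

>>> {"method": "drive_tool", "body": {
  "targets": [33.5,-20.8,0,0,0,-50.4,33.5,-20.8,0,0,0,-50.4,33.5,-20.8,0,0,0,-50.4,33.5,-20.8,0,0,0,-50.4,33.5,-20.8,0,0,0,-50.4,33.5,-20.8,0,0,0,-50.4,33.5,-20.8,0,0,0,-50.4,33.5,-20.8,0,0,0,-50.4,33.5,-20.8,0,0,0,-50.4,33.5,-20.8,0,0,0,-50.4,33.5,-20.8,0,0,0,-50.4,33.5,-20.8,0,0,0,-50.4],
  "grip": -1
}}

```text
time: 1.1
position: [0.4612, -0.2704, 0.1881]
tool_rot: [0.813, 0.583, -0.0, -0.0]
ft_force: [-0.3, 0.2, 0.1]
grip_width: 0.0871
```

Run:
```python
from h import *
print(robot.get_obs())
go([.461,-.2705,.0775],-18.9)
```

```text
{'time': 1.1, 'q': array([-7.39080591e-01,  4.06915903e-01,  1.65887837e+00, -6.64845121e-04,
        1.07645376e+00, -4.12484799e-01]), 'joint_velocities': array([-0.04898207,  0.00205598, -0.00686821, -0.00610986, -0.00207645,
       -0.00214177]), 'joint_torque': array([ 1.22963592e+00, -3.69662976e+01, -1.59467000e+01,  1.62584027e-01,
        1.03926568e-01,  3.04435089e-02]), 'position': array([ 0.46116401, -0.2703911 ,  0.18805173]), 'tool_rot': array([ 8.12564279e-01,  5.82871426e-01, -3.54356360e-04, -2.59637484e-04]), 'ft_force': array([-0.28215285,  0.19967091,  0.12627739]), 'moment': array([-0.0740685 , -0.04219901, -0.02565349]), 'grip_width': 0.08711494252279792}
shift cm [-1.000e-02 -0.000e+00  1.106e+01] turn deg [-0.05  0.02  0.21]
```

>>> {"method": "drive_tool", "body": {
  "targets": [0,0,3,0,0,0.2,0,0,6,0,0,0.2,0,0,9,0,0,0.2,0,0,10.5,0,0,0.2,0,0,11.05,0,0,0.2,0,0,11.05,0,0,0.2,0,0,11.05,0,0,0.2]
}}

```text
time: 1.68
position: [0.4608, -0.2728, 0.0782]
tool_rot: [0.815, 0.58, -0.0, 0.0]
ft_force: [-0.1, -0.1, 0.0]
grip_width: 0.0868
```

>>> {"method": "drive_tool", "body": {
  "targets": [0,0,0,0,0,0,0,0,0,0,0,0,0,0,0,0,0,0,0,0,0,0,0,0,0,0,0,0,0,0,0,0,0,0,0,0,0,0,0,0,0,0,0,0,0,0,0,0,0,0,0,0,0,0,0,0,0,0,0,0],
  "grip": 0.3,
  "squeeze": 5
}}

```text
time: 2.52
position: [0.4609, -0.2713, 0.0778]
tool_rot: [0.814, 0.58, -0.0, -0.0]
ft_force: [-1.1, 0.9, -1.0]
grip_width: 0.0327
```

Run:
```python
from h import *
im,d=robot.camera("top");np.savez("top1.npz",im=im,d=d)
im2,d=robot.camera("scene");np.savez("scene1.npz",im=im2,d=d)
a=draw("top",im[:,:,::-1],[],395,220,90,85,6);b=draw("scene",im2[:,:,::-1],[],345,130,90,85,6)
cv2.imwrite("pics/g1.png",np.hstack([a,b])[:, :][::1])
cv2.imwrite("pics/g1.png",cv2.resize(np.hstack([a,b]),None,fx=.7,fy=.7))
print(robot.get_obs())
```

```text
{'time': 2.6167, 'q': array([-7.41156695e-01,  5.69343867e-01,  1.75867521e+00,  9.18520314e-06,
        8.13687984e-01, -4.08337450e-01]), 'joint_velocities': array([-0.00093879,  0.00225611,  0.00054791, -0.00152705, -0.000483  ,
        0.00029646]), 'joint_torque': array([ 7.54394947e-03, -3.95878351e+01, -1.14088261e+01,  4.04611300e-02,
        6.53880788e-02,  5.94921190e-06]), 'position': array([ 0.46092323, -0.27136969,  0.07780111]), 'tool_rot': array([ 8.14467562e-01,  5.80209089e-01, -8.69694605e-06, -5.66366701e-05]), 'ft_force': array([ 0.40982939,  0.11073404, -0.01389386]), 'moment': array([-0.02071365, -0.09741195,  0.03125713]), 'grip_width': 0.0318404084124115}
```

View pics/g1.png

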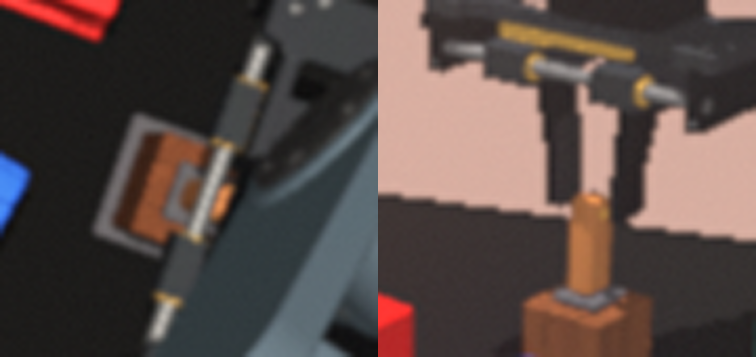

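Run:
```python
from h import *
p=robot.get_obs()["position"]
for n,o in(("scene",(345,130)),("top",(395,220))):
  for X in (p,p+[0,0,.0187],p+[0,0,.07],[.461,-.271,.12]):
    q=proj(n,X)[0];print(n,X,q,(q-o)*6*.7)
im=np.load("scene1.npz")["im"];d=np.load("scene1.npz")["d"]
P=cloud("scene",d)
for (u,v) in [(345+int(565/4.2)-90,130+190//4),(345+int((625-378)/4.2),130+int(205/4.2)),(345+int((560-378)/4.2),130+int(195/4.2)),(345+int((590-378)/4.2),130+int(230/4.2))]:
  print(u,v,P[v,u],im[v,u])
```

```text
scene [ 0.46092323 -0.27136969  0.07780111] [395.7308626  192.24840819] [213.06962294 261.44331439]
scene [ 0.46092323 -0.27136969  0.09650111] [396.00576668 184.71663146] [214.22422004 229.80985212]
scene [ 0.46092323 -0.27136969  0.14780111] [396.77923428 163.52529273] [217.47278399 140.80622946]
scene [0.461, -0.271, 0.12] [396.27675457 175.15671004] [215.3623692  189.65818216]
top [ 0.46092323 -0.27136969  0.07780111] [444.25513168 267.165184  ] [206.87155307 198.09377281]
top [ 0.46092323 -0.27136969  0.09650111] [446.48573302 267.55202074] [216.24007869 199.71848709]
top [ 0.46092323 -0.27136969  0.14780111] [453.0182626  268.68490915] [243.6767029  204.47661843]
top [0.461, -0.271, 0.12] [449.20988724 268.01337893] [227.68152643 201.6561915 ]
389 177 [ 0.47879129 -0.27310596  0.11252843] [59 51 51]
403 178 [ 0.4404896  -0.25491935  0.12141506] [44 38 39]
388 176 [ 0.47906592 -0.26596752  0.11745188] [55 49 50]
395 184 [ 0.45990857 -0.25948594  0.10275931] [165 106  67]
```

Run:
```python
from h import *
z=np.load("scene1.npz");im=z["im"];P=cloud("scene",z["d"])
cv2.imwrite("pics/g2.png",cv2.resize(im[150:215,365:430,::-1],None,fx=9,fy=9,interpolation=cv2.INTER_CUBIC))
for u in (385,388,400,403,406):
  print(u,[(v,tuple(np.round(P[v,u]*1000).astype(int)),im[v,u,0]) for v in range(165,200,3)])
```

```text
385 [(165, (np.int64(487), np.int64(-266), np.int64(143)), np.uint8(104)), (168, (np.int64(488), np.int64(-269), np.int64(135)), np.uint8(104)), (171, (np.int64(488), np.int64(-269), np.int64(127)), np.uint8(102)), (174, (np.int64(487), np.int64(-269), np.int64(120)), np.uint8(103)), (177, (np.int64(488), np.int64(-272), np.int64(112)), np.uint8(105)), (180, (np.int64(852), np.int64(-1435), np.int64(-360)), np.uint8(197)), (183, (np.int64(565), np.int64(-519), np.int64(-3)), np.uint8(57)), (186, (np.int64(556), np.int64(-492), np.int64(-1)), np.uint8(57)), (189, (np.int64(551), np.int64(-477), np.int64(-4)), np.uint8(58)), (192, (np.int64(543), np.int64(-451), np.int64(-2)), np.uint8(58)), (195, (np.int64(536), np.int64(-429), np.int64(-1)), np.uint8(57)), (198, (np.int64(532), np.int64(-417), np.int64(-4)), np.uint8(67))]
388 [(165, (np.int64(480), np.int64(-265), np.int64(144)), np.uint8(58)), (168, (np.int64(480), np.int64(-266), np.int64(137)), np.uint8(57)), (171, (np.int64(479), np.int64(-265), np.int64(130)), np.uint8(57)), (174, (np.int64(479), np.int64(-264), np.int64(123)),
[... 2361 characters left out ...]
.uint8(42)), (171, (np.int64(436), np.int64(-261), np.int64(137)), np.uint8(42)), (174, (np.int64(437), np.int64(-264), np.int64(128)), np.uint8(41)), (177, (np.int64(437), np.int64(-268), np.int64(120)), np.uint8(43)), (180, (np.int64(437), np.int64(-267), np.int64(113)), np.uint8(88)), (183, (np.int64(757), np.int64(-1455), np.int64(-370)), np.uint8(188)), (186, (np.int64(503), np.int64(-516), np.int64(-3)), np.uint8(55)), (189, (np.int64(497), np.int64(-496), np.int64(-3)), np.uint8(57)), (192, (np.int64(491), np.int64(-474), np.int64(-3)), np.uint8(55)), (195, (np.int64(485), np.int64(-454), np.int64(-3)), np.uint8(55)), (198, (np.int64(481), np.int64(-438), np.int64(-5)), np.uint8(56))]
```

View pics/g2.png

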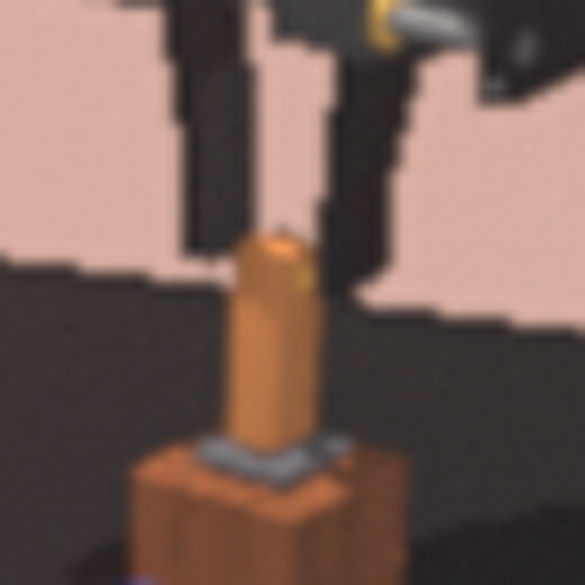

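Run:
```python
from h import *
print(proj("scene",[[.2211,-.5837,.1874],[.2211,-.5837,.2221]]))
z=np.load("scene0.npz");im=z["im"];P=cloud("scene",z["d"])
cv2.imwrite("pics/g3.png",cv2.resize(im[0:160,450:640,::-1],None,fx=4,fy=4,interpolation=cv2.INTER_CUBIC))
z=np.load("scene1.npz");im=z["im"]
cv2.imwrite("pics/g4.png",cv2.resize(im[0:240,320:640,::-1],None,fx=2.4,fy=2.4,interpolation=cv2.INTER_CUBIC))
```

```text
[[524.69053655 120.48748771]
 [526.64083856 106.7914913 ]]
```

View pics/g3.png

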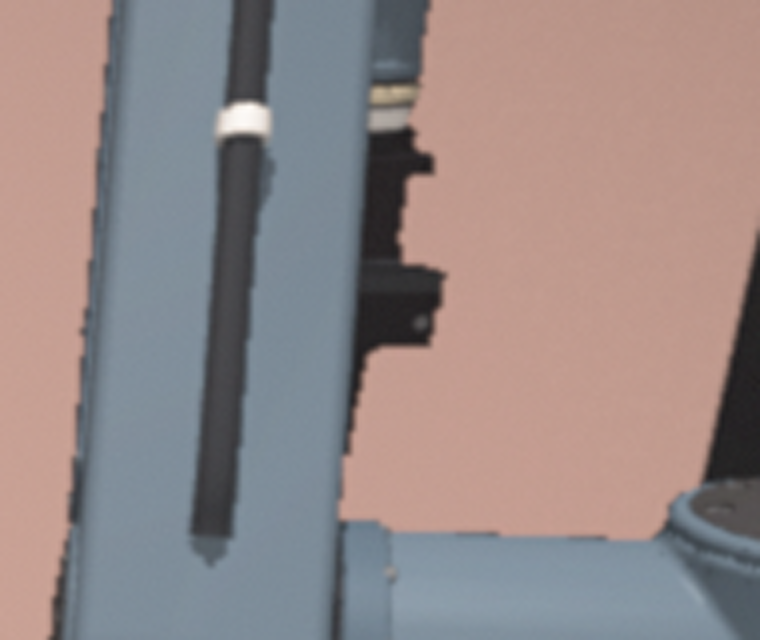

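View pics/g4.png

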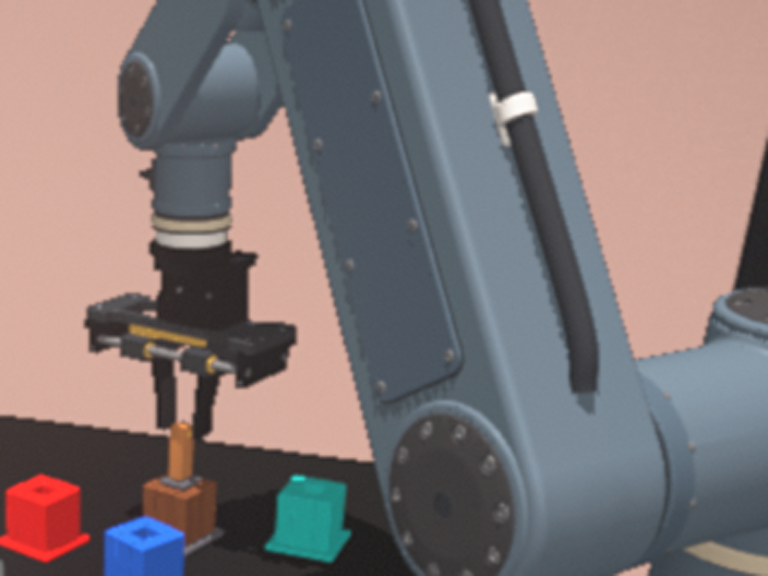

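Run:
```python
from h import *
for n in ("scene0","scene1"):
    P=cloud("scene",np.load(n+".npz")["d"])
    for u,v in ([(550,83),(545,84),(555,80),(540,100),(538,108),(537,112)] if n=="scene0" else [(360,134),(430,153),(430,158),(390,150),(395,105),(400,102)]):
        print(n,u,v,P[v,u])
P=cloud("top",np.load("top1.npz")["d"]);im=np.load("top1.npz")["im"]
cv2.imwrite("pics/g5.png",cv2.resize(im[180:340,380:580,::-1],None,fx=3.8,fy=3.8,interpolation=cv2.INTER_CUBIC))
np.set_printoptions(linewidth=250)
print((P[225:312:4,420:480:4,2]*1000).astype(int))
```

```text
scene0 550 83 [ 0.17314811 -0.50800965  0.29750283]
scene0 545 84 [ 0.18325803 -0.50139565  0.29595238]
scene0 555 80 [ 0.16359362 -0.50978052  0.30442045]
scene0 540 100 [ 0.22916481 -1.43588161  0.05334511]
scene0 538 108 [ 0.23215098 -1.43855633  0.02115366]
scene0 537 112 [ 0.19290027 -0.53670563  0.22228165]
scene1 360 134 [ 0.54637009 -0.26201772  0.21089619]
scene1 430 153 [ 0.38026968 -0.24244585  0.19015793]
scene1 430 158 [ 0.64631079 -1.43016438 -0.22834532]
scene1 390 150 [ 0.47971437 -0.27757494  0.17571497]
scene1 395 105 [ 0.45877117 -0.23479985  0.2885339 ]
scene1 400 102 [ 0.44989215 -0.24059263  0.29411373]
[[  -3   -1   -2   -5   -2    1   -2    0   -2    2  223  224  224  225  226]
 [   2   -1    0    0    0    0    0    1    0  199  225  223  222  224  221]
 [   0    0    1   -4    0   -1   -3   -4   -1  198    3  226  223  225  227]
 [  -3    2   -1    0    0    0    0   -6  201  200  224  226    2    1  215]
 [  -2    0    0    0    1    3    1  199  201  208  225    1    0  396  421]
 [   4    0   -1   -1   -2    0    0  200  205  212  222  202  397  420  437]
[... 549 characters left out ...]
   0    4    6   21  205  205  197  424  442  456  477  492  505  510  508]
 [   0   -1    2  187  207  205  421  442  459  476  491  504  515  513  510]
 [  -1   -1    0  201  202  204  440  458  470  489  504  520  521  519  514]
 [  -1   -1    0  206  206  437  456  472  489  502  517  527  523  522  517]
 [   1   -4    6  196  196  456  475  489  507  517  530  529  529  522  380]
 [1185    0    1  199  454  470  488  501  515  531  538  534  532  526  283]
 [   0    0    0  223  471  485  502  515  531  539  540  540  535  284  281]
 [   0  193  222  472  485  501  515  530  541  543  541  540  529  531  531]
 [   1   -6  470  486  500  514  529  540  543  542  542  542  531  532  533]]
```

View pics/g5.png

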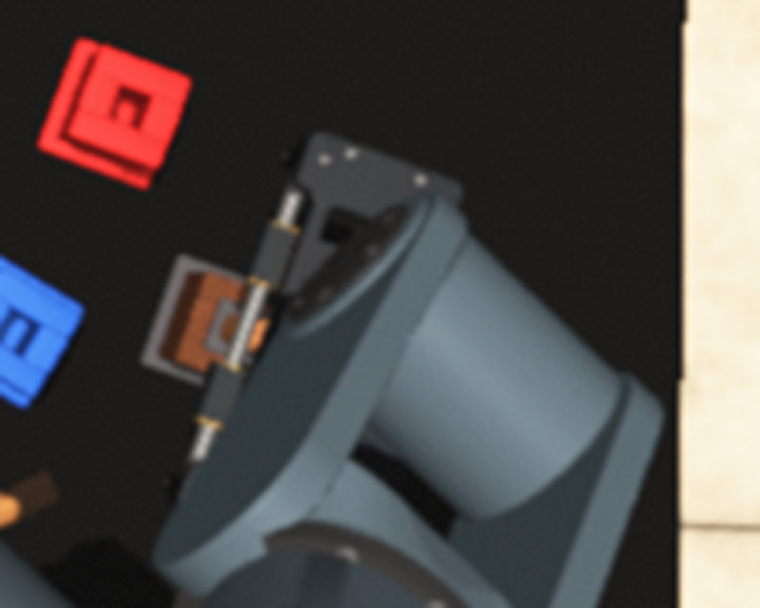

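The scene picture shows the visible fingertips at z of about 0.112, just below the handle's top. The reported TCP height is 0.078, so the two disagree by about 34 mm. I'll open a little and go down carefully, watching the force, to find out which is true.

>>> {"method": "drive_tool", "body": {
  "targets": [0,0,0,0,0,0,0,0,0,0,0,0,0,0,0,0,0,0,0,0,0,0,0,0,0,0,0.5,0,0,0,0,0,0.9,0,0,0,0,0,1.2,0,0,0,0,0,1.4,0,0,0,0,0,1.5,0,0,0],
  "grip": -0.15
}}

```text
time: 3.37
position: [0.4606, -0.2712, 0.0622]
tool_rot: [0.814, 0.58, -0.0, -0.001]
ft_force: [0.2, 0.5, -1.3]
grip_width: 0.0505
```

>>> {"method": "drive_tool", "body": {
  "targets": [0,0,0.1,0,0,0,0,0,0.2,0,0,0,0,0,0.3,0,0,0,0,0,0.4,0,0,0,0,0,0.5,0,0,0,0,0,0.6,0,0,0,0,0,0.7,0,0,0,0,0,0.7,0,0,0]
}}

```text
time: 4.03
position: [0.4608, -0.2713, 0.0557]
tool_rot: [0.814, 0.58, -0.0, -0.0]
ft_force: [0.4, 0.3, -1.5]
grip_width: 0.0501
```

Run:
```python
from h import *
im,d=robot.camera("scene");np.savez("scene2.npz",im=im,d=d)
cv2.imwrite("pics/g6.png",cv2.resize(im[140:220,355:435,::-1],None,fx=7,fy=7,interpolation=cv2.INTER_CUBIC))
print(robot.get_obs())
```

```text
{'time': 4.0833, 'q': array([-7.41175244e-01,  6.06300601e-01,  1.77243572e+00, -2.43942142e-06,
        7.63083715e-01, -4.08353523e-01]), 'joint_velocities': array([-0.00030525, -0.00246856, -0.00151471,  0.00103241,  0.00092494,
        0.00227265]), 'joint_torque': array([-5.57597465e-03, -4.01223385e+01, -1.03929323e+01,  3.80218006e-02,
        5.97121264e-02,  2.38847235e-06]), 'position': array([ 0.46086795, -0.27133611,  0.0557457 ]), 'tool_rot': array([ 8.14465935e-01,  5.80211365e-01, -2.45947455e-05, -1.11001971e-04]), 'ft_force': array([ 0.32851078, -0.68750407, -0.65763471]), 'moment': array([-0.02768621, -0.13003324,  0.01055769]), 'grip_width': 0.05002896727782552}
```

View pics/g6.png

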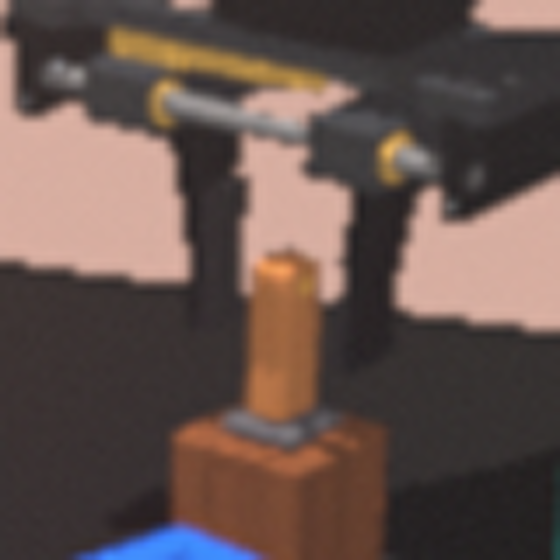

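Run:
```python
from h import *
P=cloud("scene",np.load("scene2.npz")["d"])
for u in (384,386,388,406,408,410):
  print(u,[(v,)+tuple((P[v,u]*1000).astype(int).tolist()) for v in range(176,196)if P[v,u,1]>-.35])
print("rest top",np.median(P[202:206,390:396].reshape(-1,3),0))
```

```text
384 [(176, 490, -270, 114), (177, 491, -274, 110), (178, 489, -268, 110), (179, 489, -270, 106), (180, 490, -272, 104), (181, 491, -274, 100), (182, 489, -270, 99), (183, 490, -272, 96), (184, 490, -273, 93), (185, 488, -266, 94), (186, 488, -269, 90), (187, 489, -270, 87)]
386 [(176, 485, -271, 114), (177, 486, -273, 111), (178, 487, -278, 107), (179, 486, -274, 106), (180, 485, -272, 104), (181, 486, -275, 100), (182, 486, -277, 97), (183, 486, -276, 95), (184, 487, -279, 91), (185, 486, -275, 91), (186, 485, -274, 89)]
388 [(176, 483, -281, 111), (177, 484, -283, 108), (178, 484, -283, 105), (179, 482, -279, 104), (180, 483, -282, 101), (181, 484, -285, 97), (182, 482, -279, 97), (183, 483, -283, 93), (184, 483, -282, 91), (185, 483, -283, 88)]
406 [(176, 432, -249, 129), (177, 432, -251, 125), (178, 432, -250, 123), (179, 432, -250, 121), (180, 431, -249, 119), (181, 432, -251, 116), (182, 432, -252, 113), (183, 431, -248, 113), (184, 431, -249, 110), (185, 430, -245, 109), (186, 432, -252, 104), (187, 433, -258, 99), (188, 431, -251, 99), (189, 431, -252, 96), (190, 431, -250, 95), (191, 430, -250, 93), (192, 433, -258, 87)]
408 [(176, 427, -249, 129), (177, 427, -249, 127), (178, 428, -251, 124), (179, 427, -249, 122), (180, 427, -251, 119), (181, 429, -257, 114), (182, 428, -253, 113), (183, 429, -258, 109), (184, 428, -257, 107), (185, 429, -260, 103), (186, 429, -260, 101), (187, 429, -260, 99), (188, 427, -253, 99), (189, 429, -261, 94), (190, 429, -260, 91), (191, 427, -256, 91)]
410 [(176, 425, -257, 127), (177, 426, -263, 122), (178, 425, -257, 122), (179, 426, -262, 118), (180, 426, -262, 115), (181, 426, -264, 112), (182, 426, -264, 110), (183, 425, -262, 108), (184, 426, -266, 104), (185, 426, -267, 101), (186, 426, -266, 99), (187, 425, -262, 98), (188, 426, -267, 94), (189, 425, -262, 94), (190, 426, -268, 89)]
rest top [ 0.4606808  -0.25275351  0.05695035]
```

>>> {"method": "drive_tool", "body": {
  "targets": [0,0,0.15,0,0,0,0,0,0.3,0,0,0,0,0,0.45,0,0,0,0,0,0.6,0,0,0,0,0,0.7,0,0,0]
}}

```text
time: 4.5
position: [0.4609, -0.2713, 0.0486]
tool_rot: [0.814, 0.58, -0.0, -0.0]
ft_force: [0.0, 0.2, -0.4]
grip_width: 0.0497
```

>>> {"method": "drive_tool", "body": {
  "targets": [0,0,0.2,0,0,0,0,0,0.4,0,0,0,0,0,0.5,0,0,0,0,0,0.5,0,0,0]
}}

```text
time: 4.83
position: [0.4607, -0.2712, 0.0435]
tool_rot: [0.814, 0.58, -0.0, -0.0]
ft_force: [-0.2, 0.1, -0.4]
grip_width: 0.05
```

>>> {"method": "drive_tool", "body": {
  "targets": [0,0,0,0,0,0,0,0,0,0,0,0,0,0,0,0,0,0,0,0,0,0,0,0,0,0,0,0,0,0,0,0,0,0,0,0,0,0,0,0,0,0,0,0,0,0,0,0],
  "grip": 1,
  "squeeze": 6
}}

```text
time: 5.5
position: [0.4611, -0.2716, 0.0439]
tool_rot: [0.814, 0.58, 0.0, 0.0]
ft_force: [0.1, -0.3, -0.2]
grip_width: 0.016
```

Run:
```python
from h import *
im,d=robot.camera("scene");np.savez("scene3.npz",im=im,d=d)
cv2.imwrite("pics/g7.png",cv2.resize(im[140:220,355:435,::-1],None,fx=7,fy=7,interpolation=cv2.INTER_CUBIC))
print(robot.get_obs())
```

```text
{'time': 5.55, 'q': array([-7.41175507e-01,  6.26723161e-01,  1.77863165e+00,  4.46781683e-05,
        7.35743737e-01, -4.08332015e-01]), 'joint_velocities': array([-0.00106743, -0.0002516 , -0.000188  , -0.00095518, -0.00083252,
        0.00047349]), 'joint_torque': array([-3.10796290e-02, -4.03749597e+01, -9.55013037e+00,  6.96953590e-03,
        1.94839770e-01,  5.08915934e-05]), 'position': array([ 0.46112706, -0.27155886,  0.04392237]), 'tool_rot': array([8.14482349e-01, 5.80188281e-01, 6.63218857e-05, 2.38458046e-04]), 'ft_force': array([ 1.19613394, -0.18236605,  0.93733129]), 'moment': array([-0.09898209, -0.11464349, -0.03305961]), 'grip_width': 0.016076972678133464}
```

View pics/g7.png

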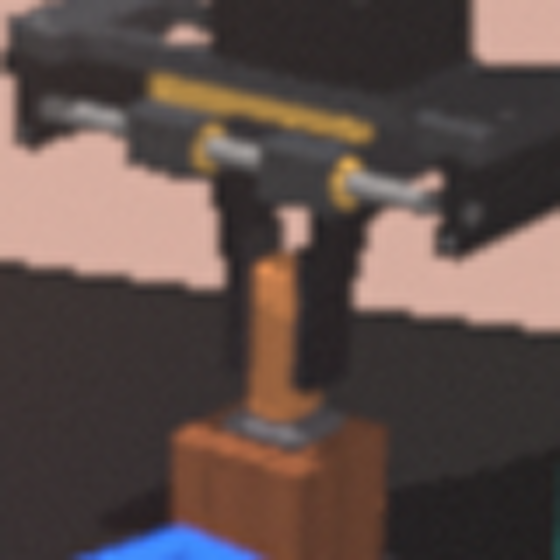

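>>> {"method": "drive_tool", "body": {
  "targets": [0,0,0,0,0,0,0,0,0,0,0,0,0,0,0,0,0,0,0,0,-1.0,0,0,0,0,0,-3,0,0,0,0,0,-5.5,0,0,0,0,0,-8,0,0,0,0,0,-10.5,0,0,0,0,0,-11.7,0,0,0,0,0,-11.7,0,0,0],
  "grip": 1,
  "squeeze": 50
}}

```text
time: 6.38
position: [0.4624, -0.2726, 0.1644]
tool_rot: [0.814, 0.58, 0.001, 0.003]
ft_force: [0.5, 0.5, -1.3]
grip_width: 0.016
```

```bash
cat >> h.py <<'E'
CX,CY,CYAW=.5796,.0335,-15.84
OFF=.0357
def slot(side,x,tip,dy=0):
    """side +1 left; x in case mm; tip world z mm"""
    T=pose(CX,CY,np.radians(CYAW));p=tf(T,[x/1000,side*.063+dy,0])[0];p[2]=tip/1000+OFF;return p
def where(side):
    o=robot.get_obs();T=pose(CX,CY,np.radians(CYAW));p=tf(np.linalg.inv(T),o["position"])[0]*1000
    f=T[:3,:3].T@o["ft_force"]
    print("t",o["time"],"case x %.1f y %.1f tip z %.1f d %.1f"%(p[0],p[1]-side*63,p[2]-OFF*1000,60-(p[2]-OFF*1000)),"F case",np.round(f,1),"w",round(o["grip_width"]*1000,1))
E
python3 - <<'E'
from h import *
print(robot.get_obs()["position"])
go(slot(-1,1,125),CYAW)
go(slot(-1,1,75),CYAW)
E
```

```text
[ 0.46241455 -0.27262511  0.16441429]
shift cm [26.48  1.53  0.31] turn deg [ 0.34  0.16 -3.22]
shift cm [26.49  1.5   5.31] turn deg [ 0.34  0.16 -3.22]
```

>>> {"method": "drive_tool", "body": {
  "targets": [3,0.2,0,0,0,-0.5,6.5,0.4,0,0,0,-1,10,0.6,0,0,0,-1.5,13.5,0.8,0,0,0,-2,17,1,0,0,0,-2.5,20.5,1.2,0,0,0,-3,23.5,1.4,0,0,0,-3.2,25.5,1.5,0,0,0,-3.2,26.5,1.5,0,0,0,-3.2,26.5,1.5,0,0,0,-3.2,26.5,1.5,0,0,0,-3.2]
}}

```text
time: 7.3
position: [0.5608, -0.026, 0.1602]
tool_rot: [0.798, 0.603, -0.001, -0.0]
ft_force: [-0.0, -0.6, -2.2]
grip_width: 0.0157
```

Run:
```python
from h import *
where(-1)
go(slot(-1,1,125),CYAW)
go(slot(-1,1,72),CYAW)
```

```text
t 7.3 case x -1.9 y 0.6 tip z 124.5 d -64.5 F case [ 0.1 -0.6 -2.2] w 15.7
shift cm [-0.06  0.29 -0.05] turn deg [-0.11  0.05  0.03]
shift cm [-0.06  0.29  5.25] turn deg [-0.11  0.05  0.03]
```

>>> {"method": "drive_tool", "body": {
  "targets": [0,0.15,1.5,0,0,0,0,0.3,3,0,0,0,0,0.3,4.5,0,0,0,0,0.3,5.1,0,0,0,0,0.3,5.1,0,0,0,0,0.3,5.1,0,0,0]
}}

```text
time: 7.8
position: [0.5642, -0.0278, 0.1098]
tool_rot: [0.798, 0.602, -0.0, -0.0]
ft_force: [-0.3, -1.1, -0.8]
grip_width: 0.0153
```

```bash
cat > look.py <<'E'
import sys
from h import *
tag,u,v=sys.argv[1],int(sys.argv[2]),int(sys.argv[3])
where(int(sys.argv[4]))
im,d=robot.camera("scene");np.savez(f"scene_{tag}.npz",im=im,d=d)
im2,d2=robot.camera("top");np.savez(f"top_{tag}.npz",im=im2,d=d2)
a=cv2.resize(im[v:v+70,u:u+70,::-1],None,fx=8,fy=8,interpolation=cv2.INTER_CUBIC)
b=cv2.resize(im2[170:240,255:340,::-1],None,fx=8,fy=8,interpolation=cv2.INTER_CUBIC)
cv2.imwrite(f"pics/l{tag}.png",a);cv2.imwrite(f"pics/t{tag}.png",b)
E
python3 look.py 1 280 190 -1
```

```text
t 7.8 case x 1.9 y -0.1 tip z 74.1 d -14.1 F case [ 0.  -1.2 -0.8] w 15.3
```

View pics/l1.png

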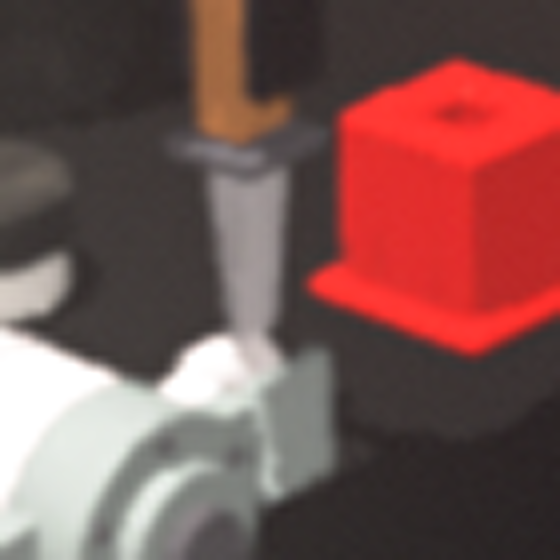

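View pics/t1.png

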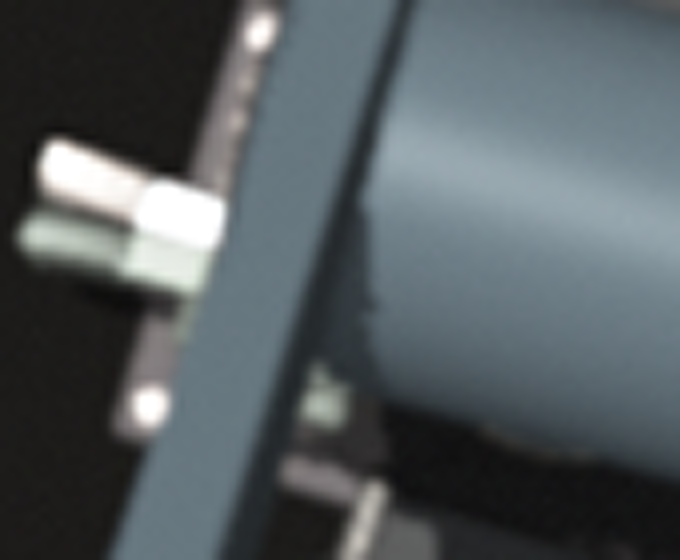

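```bash
cat > ov3.py <<'E'
import sys
from h import *
tag,u,v=sys.argv[1],int(sys.argv[2]),int(sys.argv[3])
im=np.load(f"scene_{tag}.npz")["im"][:,:,::-1]
o=robot.get_obs();p=o["position"];R=Ro.from_quat(o["tool_rot"]).as_matrix()
T=np.eye(4);T[:3,0]=R[:,1];T[:3,1]=R[:,0];T[:3,2]=-R[:,2];T[:3,3]=p-np.array([0,0,OFF])
L=case_lines(pose(CX,CY,np.radians(CYAW)))
def q(z,a,b): return tf(T,np.array([(a,b,z),(-a,b,z),(-a,-b,z),(a,-b,z),(a,b,z)])/1000.)
for z,a,b in((0,1,7),(50,7.25,7),(56,15,15),(112,8,11)): L.append((q(z,a,b),(0,255,255)))
for i in range(4): L.append((np.array([q(0,1,7)[i],q(50,7.25,7)[i]]),(0,255,255)))
for P,c in L: P[:]=P
cv2.imwrite(f"pics/v{tag}.png",draw("scene",im,L,u,v,70,70,8))
E
python3 ov3.py 1 280 190
```

```text
(no output)
```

View pics/v1.png

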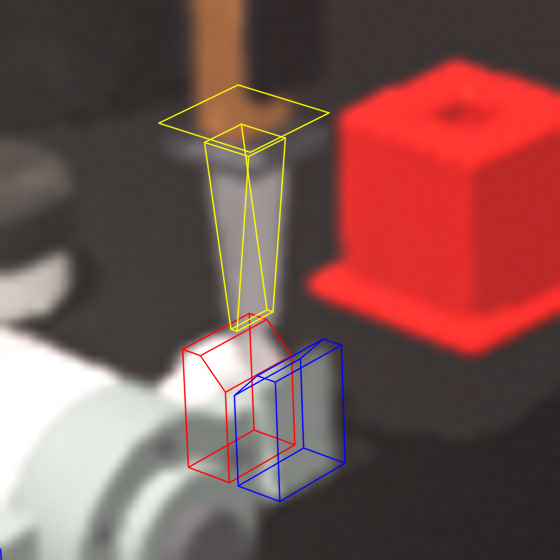

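>>> {"method": "drive_tool", "body": {
  "targets": [0,0,0.3,0,0,0,0,0,0.6,0,0,0,0,-0.05,0.9,0,0,0,0,-0.05,1.1,0,0,0,0,-0.05,1.3,0,0,0,0,-0.05,1.3,0,0,0]
}}

```text
time: 8.4
position: [0.5638, -0.0263, 0.0963]
tool_rot: [0.798, 0.603, -0.0, -0.0]
ft_force: [0.5, -0.7, -2.0]
grip_width: 0.0157
```

```bash
python3 -c "
from h import *
where(-1)"
```

```text
t 8.4 case x 1.1 y 1.1 tip z 60.6 d -0.6 F case [ 0.6 -0.5 -2. ] w 15.7
```

>>> {"method": "drive_tool", "body": {
  "targets": [0,0,0.1,0,0,0,0,0,0.2,0,0,0,0,0,0.3,0,0,0,0,0,0.4,0,0,0,0,0,0.4,0,0,0]
}}

```text
time: 8.82
position: [0.5644, -0.0266, 0.0928]
tool_rot: [0.798, 0.603, 0.0, 0.0]
ft_force: [0.5, -0.5, -0.8]
grip_width: 0.0157
```

```bash
python3 -c "
from h import *
where(-1);print(robot.get_obs()['moment'])"
```

```text
t 8.8167 case x 1.7 y 1.0 tip z 57.1 d 2.9 F case [ 0.6 -0.3 -0.8] w 15.7
[-0.01511644 -0.17615816 -0.01547787]
```

>>> {"method": "drive_tool", "body": {
  "targets": [0,0,0.1,0,0,0,0,0,0.2,0,0,0,0,0,0.3,0,0,0,0,0,0.3,0,0,0]
}}

```text
time: 9.15
position: [0.5646, -0.0267, 0.0899]
tool_rot: [0.798, 0.603, 0.0, 0.0]
ft_force: [1.1, -0.0, -1.4]
grip_width: 0.0153
```

```bash
python3 -c "
from h import *
where(-1);print(robot.get_obs()['moment'])"; python3 look.py 2 280 190 -1
```

```text
t 9.15 case x 2.0 y 1.0 tip z 54.2 d 5.8 F case [ 1.   0.2 -1.4] w 15.3
[-0.08551632 -0.34504399 -0.02242019]
t 9.15 case x 2.0 y 1.0 tip z 54.2 d 5.8 F case [ 1.   0.2 -1.4] w 15.3
```

View pics/l2.png

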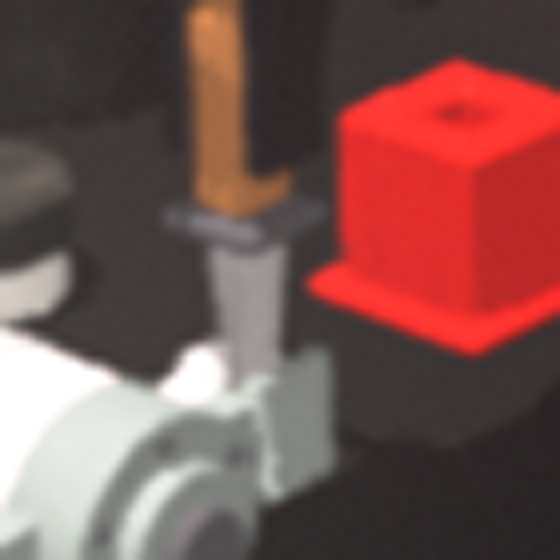

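>>> {"method": "drive_tool", "body": {
  "targets": [0,0.05,0,0,0,0,0,0.1,0,0,0,0,0,0.1,0,0,0,0,0,0.1,0,0,0,0]
}}

```text
time: 9.58
position: [0.5648, -0.0267, 0.0898]
tool_rot: [0.798, 0.603, -0.0, -0.0]
ft_force: [0.9, -0.6, -0.2]
grip_width: 0.0159
```

```bash
python3 -c "
from h import *
where(-1);print(robot.get_obs()['moment'])"
```

```text
t 9.5833 case x 2.2 y 1.0 tip z 54.1 d 5.9 F case [ 1.  -0.3 -0.2] w 15.9
[-0.0669656  -0.09916942 -0.02846429]
```

>>> {"method": "drive_tool", "body": {
  "targets": [0,0,0.1,0,0,0,0,0,0.2,0,0,0,0,0,0.3,0,0,0,0,0,0.3,0,0,0]
}}

```text
time: 9.92
position: [0.565, -0.0268, 0.0868]
tool_rot: [0.798, 0.603, -0.0, -0.0]
ft_force: [0.7, -0.0, 0.5]
grip_width: 0.016
```

```bash
python3 -c "
from h import *
where(-1);print(robot.get_obs()['moment'])"
```

```text
t 9.9167 case x 2.4 y 1.0 tip z 51.1 d 8.9 F case [0.6 0.2 0.5] w 16.0
[-0.03730498 -0.10491107 -0.03020189]
```

>>> {"method": "drive_tool", "body": {
  "targets": [0,0,0.1,0,0,0,0,0,0.2,0,0,0,0,0,0.3,0,0,0,0,0,0.3,0,0,0]
}}

```text
time: 10.25
position: [0.5649, -0.0267, 0.0848]
tool_rot: [0.798, 0.603, -0.0, -0.0]
ft_force: [-1.6, 0.0, 7.2]
grip_width: 0.0155
```

```bash
python3 -c "
from h import *
where(-1);print(robot.get_obs()['moment'])"; python3 look.py 3 280 190 -1
```

```text
t 10.25 case x 2.3 y 1.1 tip z 49.1 d 10.9 F case [-1.6 -0.4  7.2] w 15.5
[ 0.06015476  0.28224738 -0.02210167]
t 10.25 case x 2.3 y 1.1 tip z 49.1 d 10.9 F case [-1.6 -0.4  7.2] w 15.5
```

View pics/l3.png

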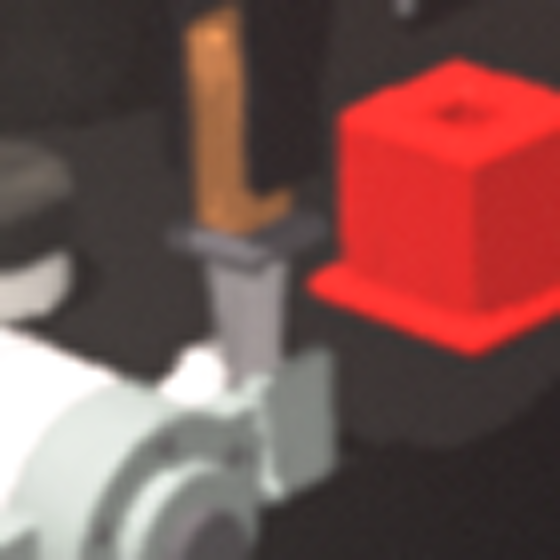

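>>> {"method": "drive_tool", "body": {
  "targets": [0,0,0.1,0,0,0,0,-0.02,0.2,0,0,0,0,-0.04,0.3,0,0,0,0,-0.05,0.4,0,0,0,0,-0.05,0.4,0,0,0,0,-0.05,0.4,0,0,0]
}}

```text
time: 10.85
position: [0.5645, -0.0266, 0.081]
tool_rot: [0.798, 0.603, 0.0, 0.0]
ft_force: [-2.4, 0.5, 7.5]
grip_width: 0.0156
```

```bash
sed -i 's/CX,CY,CYAW=.*/CX,CY,CYAW=.5825,.0327,-15.84/' h.py; python3 -c "
from h import *
where(-1);print(robot.get_obs()['moment'])"; python3 look.py 4 280 190 -1
```

```text
t 10.85 case x -1.2 y 1.1 tip z 45.3 d 14.7 F case [-2.4 -0.2  7.5] w 15.6
[0.13386967 0.33283661 0.03887621]
t 10.85 case x -1.2 y 1.1 tip z 45.3 d 14.7 F case [-2.4 -0.2  7.5] w 15.6
```

```bash
cat > trk.py <<'E'
import sys
from h import *
from scipy.optimize import minimize_scalar
from scipy.ndimage import map_coordinates,gaussian_filter
T=pose(CX,CY,np.radians(CYAW))
def opening(a,b,side,n="scene"):
    A=np.load(a)["im"].astype(float).mean(2);B=np.load(b)["im"].astype(float).mean(2)
    A=gaussian_filter(A,.7);B=gaussian_filter(B,.7)
    # cover ear front face & its edges: z from 30..66, y 52..80
    out=[]
    base=tf(T,np.array([[-15.5,side*y,z] for y in (50,80) for z in (30,66)])/1000)
    q=proj(n,base);u0,v0=np.floor(q.min(0)).astype(int)-1;u1,v1=np.ceil(q.max(0)).astype(int)+1
    d=(proj(n,tf(T,np.array([[-25.5,side*63,50]])/1000))-proj(n,tf(T,np.array([[-15.5,side*63,50]])/1000)))[0]/10
    v,u=np.mgrid[v0:v1+1,u0:u1+1]
    t=A[v,u]
    def cost(m):
        s=map_coordinates(B,[v+d[1]*m,u+d[0]*m],order=3);return ((s-t)**2).mean()
    ms=np.arange(-3,13,.05);c=[cost(m) for m in ms];i=int(np.argmin(c));return ms[i],c[i],d
for b in sys.argv[1:]:
    for s in(1,-1): print(b,"LR"[s<0],opening("scene0.npz",b,s))
E
python3 trk.py scene_1.npz scene_2.npz scene_3.npz scene_4.npz
```

```text
scene_1.npz L (np.float64(1.9999999999999822), np.float64(120.96912524823125), array([0.38427798, 0.16069986]))
scene_1.npz R (np.float64(0.5499999999999874), np.float64(193.01389373366627), array([0.3769904, 0.1354076]))
scene_2.npz L (np.float64(1.9999999999999822), np.float64(120.54405459511625), array([0.38427798, 0.16069986]))
scene_2.npz R (np.float64(0.6999999999999869), np.float64(368.79586039780116), array([0.3769904, 0.1354076]))
scene_3.npz L (np.float64(1.9999999999999822), np.float64(121.14395261080897), array([0.38427798, 0.16069986]))
scene_3.npz R (np.float64(0.8999999999999861), np.float64(384.9548794767422), array([0.3769904, 0.1354076]))
scene_4.npz L (np.float64(1.9999999999999822), np.float64(123.43977517442312), array([0.38427798, 0.16069986]))
scene_4.npz R (np.float64(1.5499999999999838), np.float64(418.65063034824954), array([0.3769904, 0.1354076]))
```

>>> {"method": "drive_tool", "body": {
  "targets": [0,0.02,-1.5,0,0,0,0,0.08,-3.5,0,0,0,0,0.1,-6,0,0,0,1,0.1,-6.4,0,0,0,4,0.1,-6.4,0,0,0,7.5,0.1,-6.4,0,0,0,10.5,0.1,-6.4,0,0,0,12.2,0.1,-6.4,0,0,0,12.5,0.1,-6.4,0,0,0,12.5,0.1,-6.4,0,0,0,12.5,0.1,-6.4,0,0,0]
}}

```text
time: 11.87
position: [0.5989, 0.0932, 0.1429]
tool_rot: [0.798, 0.603, -0.001, -0.0]
ft_force: [0.5, 0.4, -0.9]
grip_width: 0.0158
```

```bash
python3 -c "
from h import *
where(1);go(slot(1,0.5,72),CYAW);print(robot.get_obs()['q'])"; python3 look.py 5 235 200 1; python3 ov3.py 5 235 200
```

```text
t 11.8667 case x -0.8 y -0.4 tip z 107.2 d -47.2 F case [ 0.3  0.5 -0.9] w 15.8
shift cm [0.04 0.13 3.52] turn deg [-0.1   0.06  0.  ]
[-2.95364294e-02  5.56387029e-01  1.52497393e+00 -6.27786566e-04
  1.06220545e+00  2.47158740e-01]
t 11.8667 case x -0.8 y -0.4 tip z 107.2 d -47.2 F case [ 0.3  0.5 -0.9] w 15.8
```

View pics/v5.png

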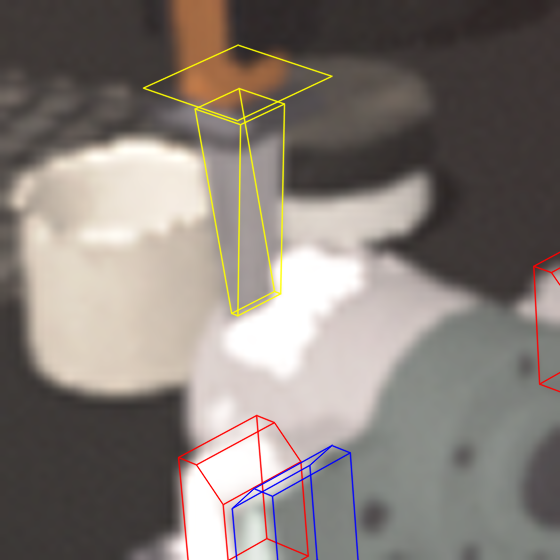

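>>> {"method": "drive_tool", "body": {
  "targets": [0,0.05,1,0,0,0,0,0.1,2,0,0,0,0,0.1,3,0,0,0,0,0.1,4,0,0,0,0,0.1,4.4,0,0,0,0,0.1,4.4,0,0,0]
}}

```text
time: 12.47
position: [0.5992, 0.0928, 0.0978]
tool_rot: [0.798, 0.603, -0.002, -0.001]
ft_force: [-1.1, 0.4, -0.5]
grip_width: 0.0155
```

```bash
python3 -c "
from h import *
where(1);go(slot(1,0.2,57),CYAW)"; python3 look.py 6 235 210 1; python3 ov3.py 6 235 210
```

```text
t 12.4667 case x -0.3 y -0.6 tip z 62.1 d -2.1 F case [-1.1  0.1 -0.5] w 15.5
shift cm [0.06 0.05 0.51] turn deg [-0.22  0.06 -0.05]
t 12.4667 case x -0.3 y -0.6 tip z 62.1 d -2.1 F case [-1.1  0.1 -0.5] w 15.5
```

View pics/v6.png

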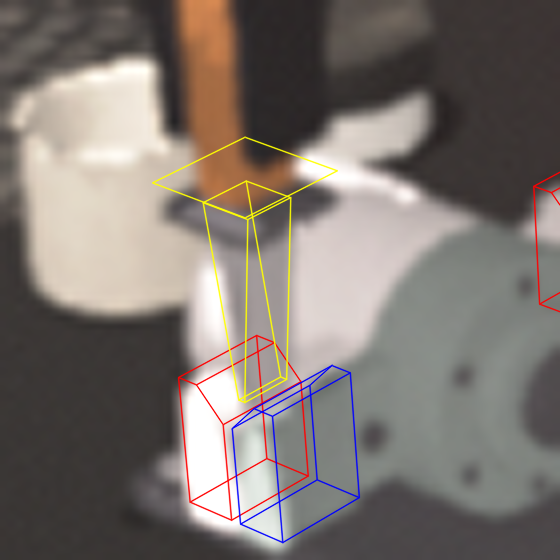

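>>> {"method": "drive_tool", "body": {
  "targets": [0,0,0.15,0,0,0,0,0,0.3,0,0,0,0,0,0.45,0,0,0,0,0,0.6,0,0,0,0,0,0.6,0,0,0]
}}

```text
time: 12.98
position: [0.601, 0.0932, 0.0962]
tool_rot: [0.798, 0.603, 0.001, 0.0]
ft_force: [-2.3, 0.2, 10.3]
grip_width: 0.0159
```

```bash
python3 -c "
from h import *
where(1);print(robot.get_obs()['moment'])"
```

```text
t 12.9833 case x 1.3 y 0.2 tip z 60.5 d -0.5 F case [-2.3 -0.4 10.3] w 15.9
[0.00160951 0.68081657 0.05329876]
```

>>> {"method": "drive_tool", "body": {
  "targets": [0,0,-0.4,0,0,0,0,-0.1,-0.5,0,0,0,0,-0.14,-0.5,0,0,0,0,-0.14,-0.4,0,0,0,0,-0.14,-0.2,0,0,0,0,-0.14,-0.1,0,0,0,0,-0.14,0,0,0,0,0,-0.14,0,0,0,0]
}}

```text
time: 13.65
position: [0.599, 0.0934, 0.0932]
tool_rot: [0.798, 0.603, -0.0, -0.0]
ft_force: [-0.3, -0.6, -0.8]
grip_width: 0.0155
```

```bash
python3 -c "
from h import *
where(1);print(robot.get_obs()['moment'])"
```

```text
t 13.65 case x -0.7 y -0.1 tip z 57.5 d 2.5 F case [-0.1 -0.7 -0.8] w 15.5
[ 0.00885796  0.00725985 -0.01270365]
```

>>> {"method": "drive_tool", "body": {
  "targets": [0,0,0.1,0,0,0,0,0,0.2,0,0,0,0,0,0.3,0,0,0,0,0,0.35,0,0,0,0,0,0.35,0,0,0]
}}

```text
time: 14.07
position: [0.5991, 0.0934, 0.0902]
tool_rot: [0.798, 0.603, -0.0, -0.0]
ft_force: [-0.6, 0.5, -1.4]
grip_width: 0.0156
```

```bash
python3 -c "
from h import *
where(1);print(robot.get_obs()['moment'])"
```

```text
t 14.0667 case x -0.6 y -0.0 tip z 54.5 d 5.5 F case [-0.7  0.3 -1.4] w 15.6
[-0.00240235 -0.0027794  -0.01678107]
```

>>> {"method": "drive_tool", "body": {
  "targets": [0,0,0.1,0,0,0,0,0,0.2,0,0,0,0,0,0.3,0,0,0,0,0,0.35,0,0,0,0,0,0.35,0,0,0]
}}

```text
time: 14.48
position: [0.5991, 0.0935, 0.0876]
tool_rot: [0.798, 0.603, -0.0, -0.0]
ft_force: [-2.3, 0.8, 4.7]
grip_width: 0.0154
```

```bash
python3 -c "
from h import *
where(1);print(robot.get_obs()['moment'])"
```

```text
t 14.4833 case x -0.6 y 0.1 tip z 51.9 d 8.1 F case [-2.4  0.1  4.7] w 15.4
[0.08561848 0.44664056 0.03510651]
```

>>> {"method": "drive_tool", "body": {
  "targets": [0,-0.03,0.15,0,0,0,0,-0.05,0.3,0,0,0,0,-0.07,0.45,0,0,0,0,-0.09,0.6,0,0,0,0,-0.11,0.75,0,0,0,0,-0.12,0.8,0,0,0,0,-0.12,0.8,0,0,0]
}}

```text
time: 15.07
position: [0.5984, 0.0941, 0.0806]
tool_rot: [0.798, 0.603, 0.001, 0.0]
ft_force: [-3.5, 0.9, 9.4]
grip_width: 0.0156
```

```bash
python3 -c "
from h import *
where(1);print(robot.get_obs()['moment'])"; python3 look.py 7 235 210 1;python3 trk.py scene_6.npz scene_7.npz
```

```text
t 15.0667 case x -1.5 y 0.4 tip z 44.9 d 15.1 F case [-3.7 -0.1  9.4] w 15.6
[0.21324331 0.61023339 0.03191415]
t 15.0667 case x -1.5 y 0.4 tip z 44.9 d 15.1 F case [-3.7 -0.1  9.4] w 15.6
scene_6.npz L (np.float64(0.649999999999987), np.float64(700.1412898401676), array([0.38427798, 0.16069986]))
scene_6.npz R (np.float64(0.7999999999999865), np.float64(274.3735035661088), array([0.3769904, 0.1354076]))
scene_7.npz L (np.float64(2.1999999999999815), np.float64(779.5006811947127), array([0.38427798, 0.16069986]))
scene_7.npz R (np.float64(0.8499999999999863), np.float64(273.2531293793059), array([0.3769904, 0.1354076]))
```

View pics/l7.png

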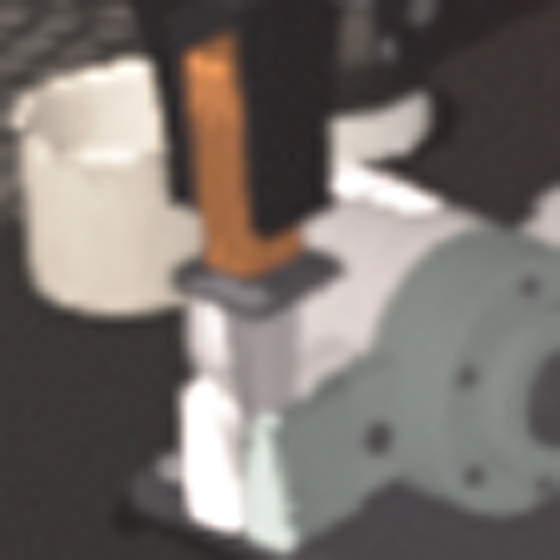

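>>> {"method": "drive_tool", "body": {
  "targets": [0,-0.03,0.15,0,0,0,0,-0.05,0.3,0,0,0,0,-0.07,0.45,0,0,0,0,-0.09,0.6,0,0,0,0,-0.11,0.75,0,0,0,0,-0.12,0.8,0,0,0,0,-0.12,0.8,0,0,0]
}}

```text
time: 15.75
position: [0.5975, 0.0945, 0.0726]
tool_rot: [0.798, 0.603, 0.001, 0.0]
ft_force: [-2.0, 1.5, 9.0]
grip_width: 0.0158
```

```bash
python3 -c "
from h import *
where(1);print(robot.get_obs()['moment'])"; python3 look.py 8 235 210 1;python3 trk.py scene_8.npz
```

```text
t 15.75 case x -2.5 y 0.5 tip z 36.9 d 23.1 F case [-2.3  0.9  9. ] w 15.8
[0.24026122 0.58589122 0.01216345]
t 15.75 case x -2.5 y 0.5 tip z 36.9 d 23.1 F case [-2.3  0.9  9. ] w 15.8
scene_8.npz L (np.float64(4.099999999999975), np.float64(850.0701948782953), array([0.38427798, 0.16069986]))
scene_8.npz R (np.float64(0.8499999999999863), np.float64(267.49912091568814), array([0.3769904, 0.1354076]))
```

>>> {"method": "drive_tool", "body": {
  "targets": [0,0.05,-1.5,0,0,0,0,0.1,-4,0,0,0,0,0.15,-6.7,0,0,0,-1,0.15,-7,0,0,0,-4,0.15,-7,0,0,0,-7.5,0.15,-7,0,0,0,-10.5,0.15,-7,0,0,0,-12.2,0.15,-7,0,0,0,-12.6,0.15,-7,0,0,0,-12.6,0.15,-7,0,0,0,-12.6,0.15,-7,0,0,0]
}}

```text
time: 16.77
position: [0.564, -0.0274, 0.1404]
tool_rot: [0.798, 0.602, 0.0, -0.0]
ft_force: [0.9, 0.7, -1.1]
grip_width: 0.0157
```

```bash
python3 -c "
from h import *
where(-1);go(slot(-1,-1,62),CYAW)"; python3 look.py 9 280 200 1;python3 trk.py scene_9.npz
```

```text
t 16.7667 case x -1.4 y 0.1 tip z 104.7 d -44.7 F case [ 0.7  0.9 -1.1] w 15.7
shift cm [-0.01  0.04  4.27] turn deg [-0.02 -0.03 -0.08]
t 16.7667 case x -1.4 y -125.9 tip z 104.7 d -44.7 F case [ 0.7  0.9 -1.1] w 15.7
scene_9.npz L (np.float64(5.2999999999999705), np.float64(182.13717013913896), array([0.38427798, 0.16069986]))
scene_9.npz R (np.float64(1.6499999999999835), np.float64(229.45380472605126), array([0.3769904, 0.1354076]))
```

View pics/l9.png

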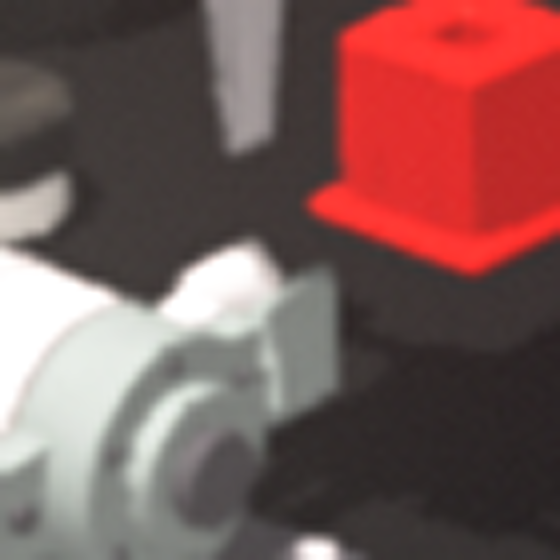

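View pics/t9.png

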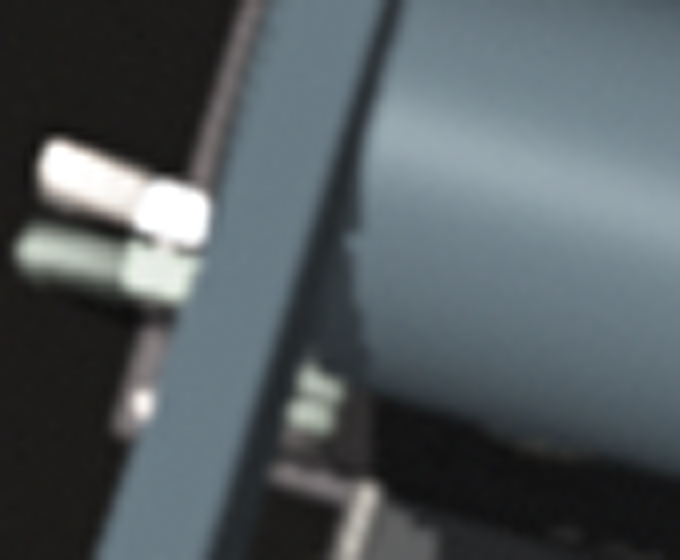

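>>> {"method": "drive_tool", "body": {
  "targets": [0,0.03,1.5,0,0,0,0,0.04,3,0,0,0,0,0.04,4,0,0,0,0,0.04,4.6,0,0,0,0,0.02,5,0,0,0,0,0,5.4,0,0,0,0,0,5.4,0,0,0]
}}

```text
time: 17.45
position: [0.5639, -0.0272, 0.0864]
tool_rot: [0.798, 0.603, -0.0, -0.0]
ft_force: [-0.5, 1.7, -0.3]
grip_width: 0.016
```

```bash
python3 -c "
from h import *
where(-1)"
```

```text
t 17.45 case x -1.6 y 0.2 tip z 50.7 d 9.3 F case [-1.   1.5 -0.3] w 16.0
```

Free at d = 9, as expected. Now I'll feel for contact, which should come near d = 14.7.

>>> {"method": "drive_tool", "body": {
  "targets": [0,0,0.15,0,0,0,0,0,0.3,0,0,0,0,0,0.45,0,0,0,0,-0.02,0.6,0,0,0,0,-0.02,0.6,0,0,0]
}}

```text
time: 17.87
position: [0.5641, -0.0276, 0.0811]
tool_rot: [0.798, 0.603, 0.0, 0.0]
ft_force: [-0.1, 0.3, 0.1]
grip_width: 0.0156
```

```bash
python3 -c "
from h import *
where(-1)"
```

```text
t 17.8667 case x -1.3 y -0.0 tip z 45.4 d 14.6 F case [-0.1  0.2  0.1] w 15.6
```

>>> {"method": "drive_tool", "body": {
  "targets": [0,-0.02,0.15,0,0,0,0,-0.04,0.3,0,0,0,0,-0.06,0.45,0,0,0,0,-0.08,0.6,0,0,0,0,-0.1,0.75,0,0,0,0,-0.11,0.85,0,0,0,0,-0.11,0.85,0,0,0]
}}

```text
time: 18.45
position: [0.5633, -0.0273, 0.0737]
tool_rot: [0.798, 0.603, 0.001, 0.001]
ft_force: [-1.6, 0.4, 7.6]
grip_width: 0.0154
```

```bash
python3 -c "
from h import *
where(-1)"
```

```text
t 18.45 case x -2.1 y 0.0 tip z 38.0 d 22.0 F case [-1.6 -0.   7.6] w 15.4
```

>>> {"method": "drive_tool", "body": {
  "targets": [0,-0.02,0.15,0,0,0,0,-0.04,0.3,0,0,0,0,-0.06,0.45,0,0,0,0,-0.08,0.6,0,0,0,0,-0.1,0.75,0,0,0,0,-0.11,0.85,0,0,0,0,-0.11,0.85,0,0,0]
}}

```text
time: 19.03
position: [0.5623, -0.027, 0.0653]
tool_rot: [0.798, 0.603, 0.001, 0.001]
ft_force: [-2.5, 1.3, 7.3]
grip_width: 0.0158
```

```bash
python3 -c "
from h import *
where(-1)"; python3 look.py 10 280 200 -1; python3 trk.py scene_10.npz
```

```text
t 19.0333 case x -3.2 y 0.0 tip z 29.6 d 30.4 F case [-2.7  0.6  7.3] w 15.8
t 19.0333 case x -3.2 y 0.0 tip z 29.6 d 30.4 F case [-2.7  0.6  7.3] w 15.8
scene_10.npz L (np.float64(4.999999999999972), np.float64(193.50348916475392), array([0.38427798, 0.16069986]))
scene_10.npz R (np.float64(5.899999999999968), np.float64(495.6880473946311), array([0.3769904, 0.1354076]))
```

View pics/l10.png

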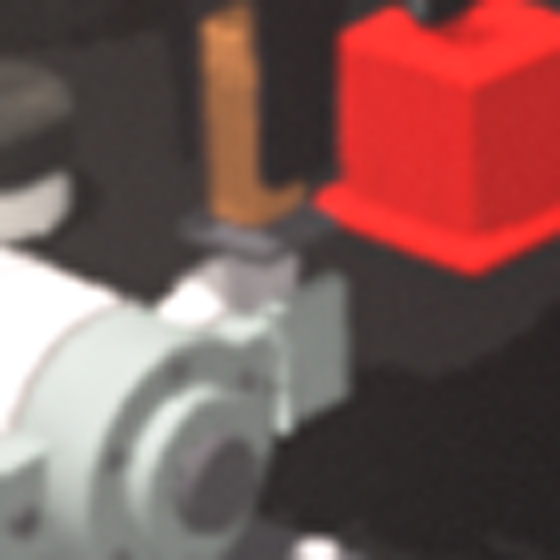

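>>> {"method": "drive_tool", "body": {
  "targets": [0,0.05,-1.5,0,0,0,0,0.1,-4,0,0,0,0,0.15,-7.3,0,0,0,1,0.15,-7.6,0,0,0,4,0.15,-7.6,0,0,0,7.5,0.15,-7.6,0,0,0,10.5,0.15,-7.6,0,0,0,12.2,0.15,-7.6,0,0,0,12.6,0.15,-7.6,0,0,0,12.6,0.15,-7.6,0,0,0,12.6,0.15,-7.6,0,0,0]
}}

```text
time: 20.05
position: [0.597, 0.0935, 0.1392]
tool_rot: [0.798, 0.603, -0.001, -0.0]
ft_force: [-0.1, -0.3, -1.7]
grip_width: 0.0154
```

```bash
python3 -c "
from h import *
where(1);go(slot(1,-2,42),CYAW)"; python3 look.py 11 235 210 1; python3 trk.py scene_5.npz scene_11.npz
```

```text
t 20.05 case x -2.6 y -0.6 tip z 103.5 d -43.5 F case [-0.  -0.3 -1.7] w 15.4
shift cm [0.06 0.07 6.15] turn deg [-0.06  0.06 -0.  ]
t 20.05 case x -2.6 y -0.6 tip z 103.5 d -43.5 F case [-0.  -0.3 -1.7] w 15.4
scene_5.npz L (np.float64(0.8999999999999861), np.float64(338.4891780844179), array([0.38427798, 0.16069986]))
scene_5.npz R (np.float64(0.7999999999999865), np.float64(279.5948619737437), array([0.3769904, 0.1354076]))
scene_11.npz L (np.float64(4.199999999999974), np.float64(362.576321390228), array([0.38427798, 0.16069986]))
scene_11.npz R (np.float64(3.3499999999999774), np.float64(523.2356261583445), array([0.3769904, 0.1354076]))
```

View pics/t11.png

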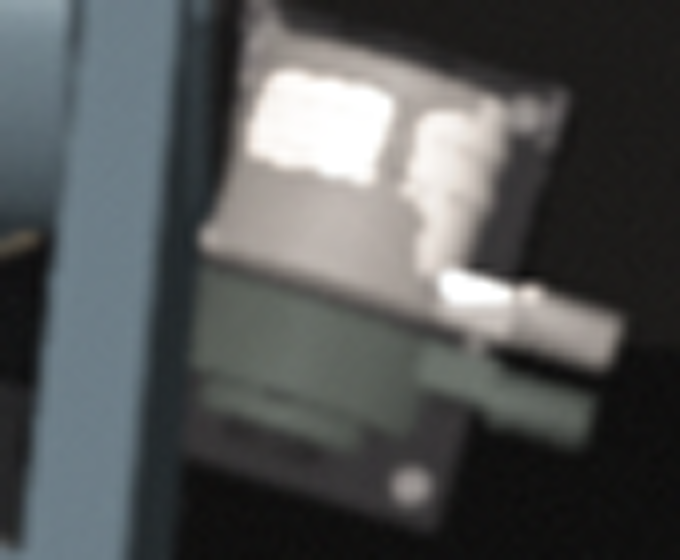

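```bash
cat > gap.py <<'E'
import sys
from h import *
from prof import prof
T=pose(.5796,.0335,np.radians(-15.84))
for a in sys.argv[2:]:
    s=int(sys.argv[1]);im=np.load(a)["im"];xs,v=prof(im,"top",T,s);g=v[:,1]
    x=np.arange(-24,24,.05);f=np.interp(x,xs,g)
    i=np.argmin(np.where((x>-8)&(x<3),f,999));fm=f[:i].max();bm=f[i:].max()
    j=np.argmax(f[:i])
    lo=f[:j].min();front=x[:j][np.argmin(abs(f[:j]-(lo+fm)/2))]
    k=i+np.argmax(f[i:]);
    fe=x[j:i][np.argmin(abs(f[j:i]-(f[i]+fm)/2))]; be=x[i:k][np.argmin(abs(f[i:k]-(f[i]+bm)/2))]
    print(a,"front %.2f cover-inner %.2f case-inner %.2f min %.2f(%d) peakcover %d case %d"%(front,fe,be,x[i],f[i],fm,bm))
E
python3 gap.py -1 top0.npz top_5.npz top_6.npz top_8.npz top_11.npz; python3 gap.py 1 top0.npz top_1.npz top_4.npz top_9.npz top_10.npz
```

```text
top0.npz front -12.95 cover-inner -3.60 case-inner 2.90 min 0.00(89) peakcover 197 case 251
top_5.npz front -15.70 cover-inner -4.50 case-inner 2.15 min -2.00(49) peakcover 102 case 165
top_6.npz front -15.75 cover-inner -4.45 case-inner 2.15 min -2.00(49) peakcover 102 case 165
top_8.npz front -15.65 cover-inner -4.50 case-inner 2.20 min -2.00(49) peakcover 102 case 167
top_11.npz front -19.35 cover-inner -7.25 case-inner 1.35 min -3.00(19) peakcover 102 case 166
top0.npz front -12.60 cover-inner -3.70 case-inner 2.70 min -1.00(98) peakcover 191 case 251
top_1.npz front -12.60 cover-inner -3.70 case-inner 2.70 min -1.00(98) peakcover 191 case 251
top_4.npz front -12.60 cover-inner -3.65 case-inner 2.65 min -1.00(97) peakcover 191 case 251
top_9.npz front -16.40 cover-inner -6.20 case-inner 1.90 min -2.00(43) peakcover 192 case 251
top_10.npz front -16.35 cover-inner -6.15 case-inner 1.85 min -2.00(43) peakcover 191 case 251
```

>>> {"method": "drive_tool", "body": {
  "targets": [0,0.03,2,0,0,0,0,0.06,4,0,0,0,0,0.06,5,0,0,0,0,0.06,6,0,0,0,0,0.05,6.4,0,0,0,0,0.05,6.4,0,0,0]
}}

```text
time: 20.65
position: [0.5972, 0.0933, 0.0749]
tool_rot: [0.798, 0.602, -0.001, -0.001]
ft_force: [-1.6, 1.1, -1.2]
grip_width: 0.0157
```

```bash
python3 -c "
from h import *
where(1)"
```

```text
t 20.65 case x -2.4 y -0.7 tip z 39.2 d 20.8 F case [-1.8  0.6 -1.2] w 15.7
```

>>> {"method": "drive_tool", "body": {
  "targets": [0,-0.01,0.15,0,0,0,0,-0.03,0.3,0,0,0,0,-0.05,0.45,0,0,0,0,-0.07,0.6,0,0,0,0,-0.09,0.75,0,0,0,0,-0.1,0.9,0,0,0,0,-0.1,0.9,0,0,0]
}}

```text
time: 21.23
position: [0.5971, 0.0945, 0.069]
tool_rot: [0.798, 0.603, 0.0, 0.0]
ft_force: [-4.4, 1.2, 8.7]
grip_width: 0.0156
```

```bash
python3 -c "
from h import *
where(1)"
```

```text
t 21.2333 case x -2.8 y 0.5 tip z 33.3 d 26.7 F case [-4.5 -0.   8.7] w 15.6
```

>>> {"method": "drive_tool", "body": {
  "targets": [0,-0.03,0.15,0,0,0,0,-0.06,0.3,0,0,0,0,-0.09,0.45,0,0,0,0,-0.11,0.6,0,0,0,0,-0.13,0.75,0,0,0,0,-0.14,0.8,0,0,0,0,-0.14,0.8,0,0,0]
}}

```text
time: 21.82
position: [0.5963, 0.0951, 0.0614]
tool_rot: [0.798, 0.603, 0.001, 0.0]
ft_force: [-4.5, 1.4, 11.1]
grip_width: 0.0157
```

```bash
python3 -c "
from h import *
where(1)"
```

```text
t 21.8167 case x -3.8 y 0.8 tip z 25.7 d 34.3 F case [-4.7  0.1 11.1] w 15.7
```

>>> {"method": "drive_tool", "body": {
  "targets": [0,-0.02,0.12,0,0,0,0,-0.05,0.25,0,0,0,0,-0.07,0.35,0,0,0,0,-0.07,0.4,0,0,0,0,-0.07,0.4,0,0,0]
}}

```text
time: 22.23
position: [0.5958, 0.0953, 0.0574]
tool_rot: [0.798, 0.603, 0.001, 0.0]
ft_force: [-3.9, 0.5, 9.9]
grip_width: 0.0157
```

```bash
python3 -c "
from h import *
where(1)"; python3 look.py 12 235 210 1;python3 gap.py -1 top_12.npz
```

```text
t 22.2333 case x -4.3 y 0.9 tip z 21.7 d 38.3 F case [-3.9 -0.5  9.9] w 15.7
t 22.2333 case x -4.3 y 0.9 tip z 21.7 d 38.3 F case [-3.9 -0.5  9.9] w 15.7
top_12.npz front -19.45 cover-inner -7.20 case-inner 1.80 min -3.00(19) peakcover 102 case 183
```

View pics/l12.png

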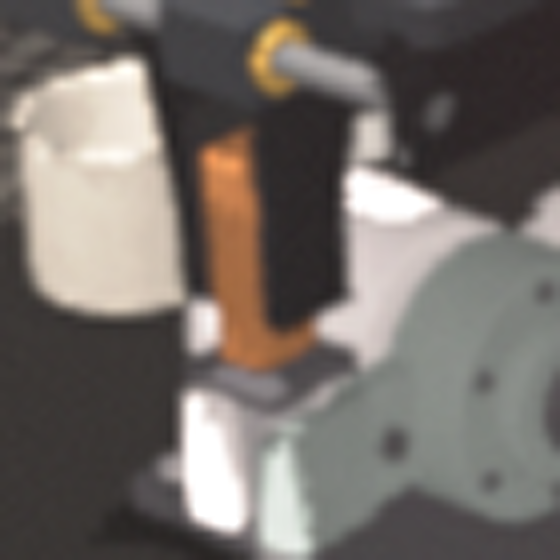

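>>> {"method": "drive_tool", "body": {
  "targets": [0,0.05,-1.5,0,0,0,0,0.1,-4,0,0,0,0,0.13,-7.5,0,0,0,-1,0.13,-8.2,0,0,0,-4,0.13,-8.2,0,0,0,-7.5,0.13,-8.2,0,0,0,-10.5,0.13,-8.2,0,0,0,-12.3,0.13,-8.2,0,0,0,-12.7,0.13,-8.2,0,0,0,-12.7,0.13,-8.2,0,0,0,-12.7,0.13,-8.2,0,0,0]
}}

```text
time: 23.25
position: [0.5622, -0.0278, 0.1369]
tool_rot: [0.798, 0.602, 0.001, 0.0]
ft_force: [0.5, 1.5, -1.0]
grip_width: 0.0158
```

```bash
python3 -c "
from h import *
where(-1);go(slot(-1,-3,36),CYAW)"; python3 look.py 13 280 200 -1; python3 gap.py 1 top_9.npz top_13.npz
```

```text
t 23.25 case x -3.0 y -0.7 tip z 101.2 d -41.2 F case [ 0.1  1.6 -1. ] w 15.8
shift cm [ 0.07 -0.    6.52] turn deg [ 0.07 -0.03 -0.07]
t 23.25 case x -3.0 y -0.7 tip z 101.2 d -41.2 F case [ 0.1  1.6 -1. ] w 15.8
top_9.npz front -16.40 cover-inner -6.20 case-inner 1.90 min -2.00(43) peakcover 192 case 251
top_13.npz front -19.80 cover-inner -9.50 case-inner 1.60 min -4.00(24) peakcover 191 case 251
```

>>> {"method": "drive_tool", "body": {
  "targets": [0,0,2,0,0,0,0,0,4,0,0,0,0,0,5.5,0,0,0,0,0,6.5,0,0,0,0,0,6.9,0,0,0,0,0,6.9,0,0,0]
}}

```text
time: 23.85
position: [0.5621, -0.0273, 0.0672]
tool_rot: [0.798, 0.603, 0.0, -0.0]
ft_force: [0.5, -0.5, -0.0]
grip_width: 0.0156
```

```bash
python3 -c "
from h import *
where(-1)"
```

```text
t 23.85 case x -3.3 y -0.2 tip z 31.5 d 28.5 F case [ 0.6 -0.4 -0. ] w 15.6
```

Now down to d of about 38.5.

>>> {"method": "drive_tool", "body": {
  "targets": [0,-0.02,0.15,0,0,0,0,-0.04,0.3,0,0,0,0,-0.06,0.45,0,0,0,0,-0.08,0.6,0,0,0,0,-0.1,0.75,0,0,0,0,-0.12,0.9,0,0,0,0,-0.13,1.05,0,0,0,0,-0.13,1.05,0,0,0,0,-0.13,1.05,0,0,0]
}}

```text
time: 24.6
position: [0.5613, -0.0278, 0.0591]
tool_rot: [0.798, 0.603, 0.001, 0.001]
ft_force: [-0.6, 1.0, 6.3]
grip_width: 0.016
```

```bash
python3 -c "
from h import *
where(-1)"
```

```text
t 24.6 case x -3.9 y -1.0 tip z 23.4 d 36.6 F case [-0.9  0.8  6.3] w 16.0
```

>>> {"method": "drive_tool", "body": {
  "targets": [0,-0.01,0.08,0,0,0,0,-0.02,0.15,0,0,0,0,-0.02,0.15,0,0,0,0,-0.02,0.15,0,0,0]
}}

```text
time: 24.93
position: [0.5611, -0.0277, 0.0578]
tool_rot: [0.798, 0.603, 0.001, 0.001]
ft_force: [0.0, 0.8, 7.2]
grip_width: 0.0155
```

```bash
python3 -c "
from h import *
where(-1)"; python3 look.py 14 280 200 -1
```

```text
t 24.9333 case x -4.1 y -1.0 tip z 22.1 d 37.9 F case [-0.2  0.7  7.2] w 15.5
t 24.9333 case x -4.1 y -1.0 tip z 22.1 d 37.9 F case [-0.2  0.7  7.2] w 15.5
```

View pics/l14.png

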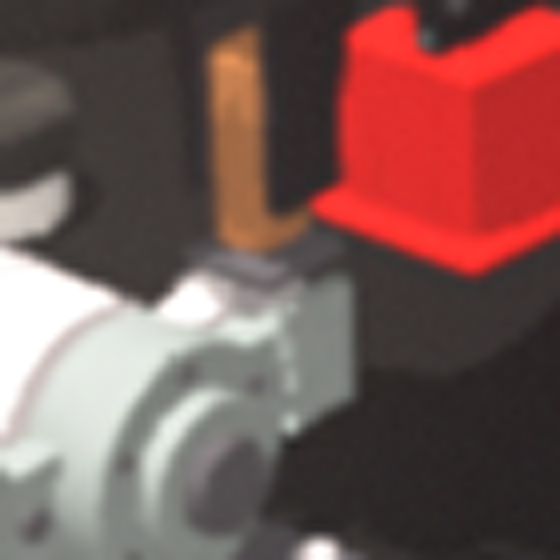

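>>> {"method": "drive_tool", "body": {
  "targets": [0,0,-1.5,0,0,0,0,0,-4,0,0,0,0,0,-7,0,0,0,0,0,-9.5,0,0,0,0,0,-10.3,0,0,0,0,0,-10.3,0,0,0,0,0,-10.3,0,0,0]
}}

```text
time: 25.62
position: [0.5596, -0.0274, 0.1585]
tool_rot: [0.798, 0.603, -0.0, -0.0]
ft_force: [-0.8, -0.7, -0.6]
grip_width: 0.0158
```

```bash
python3 -c "
from h import *
where(-1);go([.461,-.2715,.161],-19.07)"
```

```text
t 25.6167 case x -5.7 y -1.1 tip z 122.8 d -62.8 F case [-0.6 -0.9 -0.6] w 15.8
shift cm [-26.18  -2.8   -0.24] turn deg [-0.03  0.    3.2 ]
```

>>> {"method": "drive_tool", "body": {
  "targets": [-3,-0.3,0,0,0,0.5,-6.5,-0.7,0,0,0,1,-10,-1.1,0,0,0,1.5,-13.5,-1.4,0,0,0,2,-17,-1.8,0,0,0,2.5,-20.5,-2.2,0,0,0,3,-23.5,-2.5,0,0,0,3.2,-25.5,-2.7,-0.2,0,0,3.2,-26.2,-2.8,-0.2,0,0,3.2,-26.2,-2.8,-0.2,0,0,3.2,-26.2,-2.8,-0.2,0,0,3.2,-26.2,-2.8,-0.2,0,0,3.2]
}}

```text
time: 26.62
position: [0.4614, -0.2699, 0.1599]
tool_rot: [0.814, 0.581, 0.0, -0.001]
ft_force: [0.3, 0.7, -1.3]
grip_width: 0.0157
```

```bash
python3 -c "
from h import *
print(robot.get_obs()['position'],robot.get_obs()['ft_force']);go([.461,-.2715,.08],-19.07)"; python3 look.py 15 360 140 -1; python3 gap.py 1 top0.npz top_15.npz;python3 gap.py -1 top0.npz top_15.npz; python3 trk.py scene_15.npz
```

```text
[ 0.46140876 -0.26992495  0.15994985] [ 0.26528336  0.70451044 -1.26282994]
shift cm [-0.17  0.03  7.99] turn deg [-0.12 -0.09  0.07]
t 26.6167 case x -33.9 y -261.2 tip z 124.2 d -64.2 F case [ 0.1  0.8 -1.3] w 15.7
top0.npz front -12.60 cover-inner -3.70 case-inner 2.70 min -1.00(98) peakcover 191 case 251
top_15.npz front -19.75 cover-inner -9.50 case-inner 1.60 min -4.00(24) peakcover 192 case 251
top0.npz front -12.95 cover-inner -3.60 case-inner 2.90 min 0.00(89) peakcover 197 case 251
top_15.npz front -19.95 cover-inner -9.25 case-inner 1.80 min -4.00(15) peakcover 197 case 251
scene_15.npz L (np.float64(7.94999999999996), np.float64(197.4814449358422), array([0.38427798, 0.16069986]))
scene_15.npz R (np.float64(5.899999999999968), np.float64(475.0878039085036), array([0.3769904, 0.1354076]))
```

View pics/t15.png

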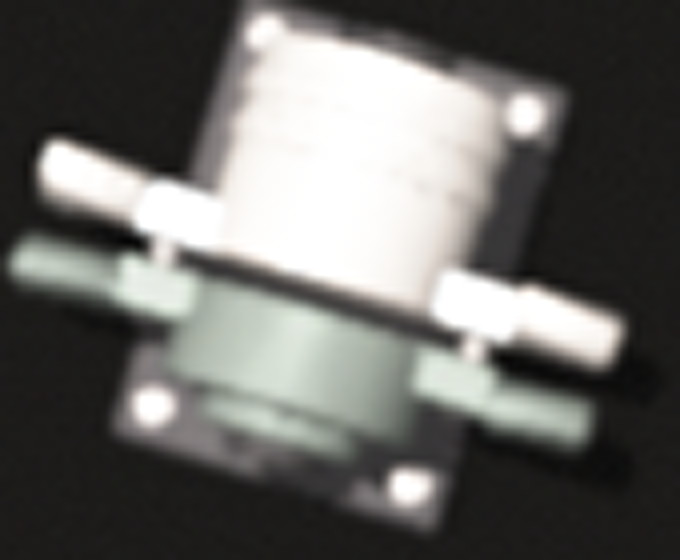

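View pics/l15.png

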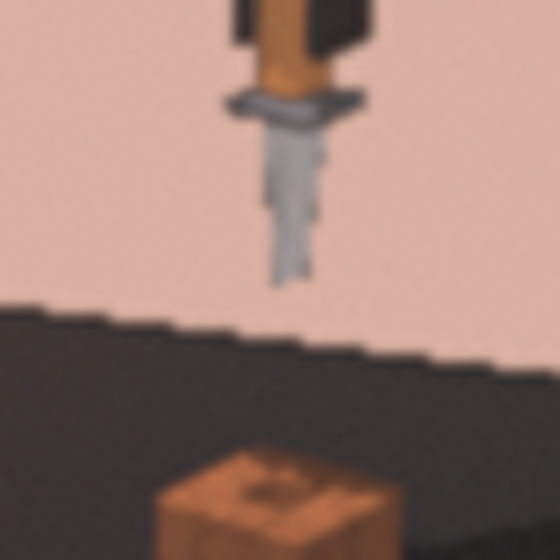

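>>> {"method": "drive_tool", "body": {
  "targets": [-0.1,0,1.5,0,0,0,-0.15,0,3,0,0,0,-0.15,0,4.5,0,0,0,-0.15,0,5.5,0,0,0,-0.15,0,5.5,0,0,0,-0.15,0,5.5,0,0,0]
}}

```text
time: 27.22
position: [0.4612, -0.2724, 0.1055]
tool_rot: [0.814, 0.581, -0.0, -0.001]
ft_force: [-0.3, 0.2, -0.9]
grip_width: 0.0157
```

```bash
python3 -c "
from h import *
print(robot.get_obs()['position'],robot.get_obs()['ft_force']);go([.461,-.2715,.0442],-19.07)"; python3 look.py 16 360 160 -1
```

```text
[ 0.46120797 -0.27242739  0.10554936] [-0.25024073  0.20142199 -0.87738841]
shift cm [ 0.08 -0.04  6.14] turn deg [-0.06 -0.03  0.06]
t 27.2167 case x -33.4 y -263.6 tip z 69.8 d -9.8 F case [-0.3  0.1 -0.9] w 15.7
```

View pics/l16.png

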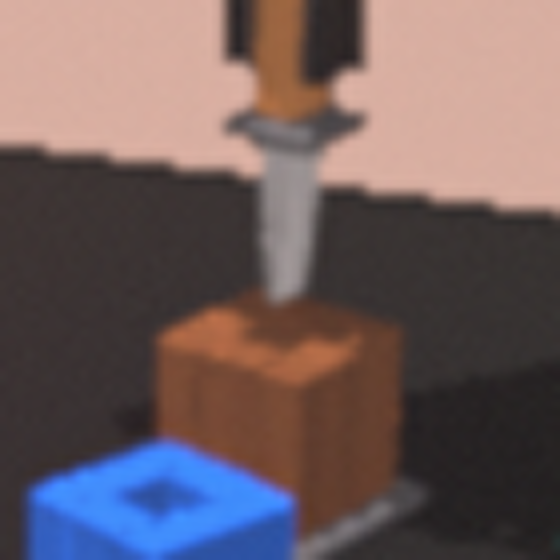

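The tip, at about (395,197), is over the well. I'll go in two thirds of the way and check the force.

>>> {"method": "drive_tool", "body": {
  "targets": [0.05,-0.02,0.5,0,0,0,0.05,-0.02,1,0,0,0,0.05,-0.02,1.5,0,0,0,0.05,-0.02,2.2,0,0,0,0.05,-0.02,3,0,0,0,0.05,-0.02,3.8,0,0,0,0.05,-0.02,4,0,0,0,0.05,-0.02,4,0,0,0]
}}

```text
time: 27.98
position: [0.4604, -0.2722, 0.0647]
tool_rot: [0.814, 0.58, -0.0, -0.001]
ft_force: [-0.0, 0.7, -0.8]
grip_width: 0.0157
```

```bash
python3 -c "
from h import *
print(robot.get_obs()['position'],robot.get_obs()['ft_force']);go([.461,-.2715,.0442],-19.07)"
```

```text
[ 0.46041632 -0.27218547  0.06466229] [-0.03793388  0.74578294 -0.8439036 ]
shift cm [0.08 0.04 2.05] turn deg [-0.13 -0.06 -0.01]
```

>>> {"method": "drive_tool", "body": {
  "targets": [0.05,0.03,0.5,0,0,0,0.05,0.03,1,0,0,0,0.05,0.03,1.4,0,0,0,0.05,0.03,1.7,0,0,0,0.05,0.03,1.9,0,0,0,0.05,0.03,2.0,0,0,0,0.05,0.03,2.0,0,0,0]
}}

```text
time: 28.57
position: [0.4615, -0.2723, 0.0456]
tool_rot: [0.814, 0.58, -0.0, -0.0]
ft_force: [0.3, 0.6, -0.6]
grip_width: 0.0158
```

```bash
python3 -c "
from h import *
print(robot.get_obs()['position'],robot.get_obs()['ft_force'])"; python3 look.py 17 360 160 -1
```

```text
[ 0.46145052 -0.27229435  0.04564011] [ 0.26717783  0.58595662 -0.61855037]
t 28.5667 case x -33.2 y -263.5 tip z 9.9 d 50.1 F case [ 0.1  0.6 -0.6] w 15.8
```

View pics/l17.png

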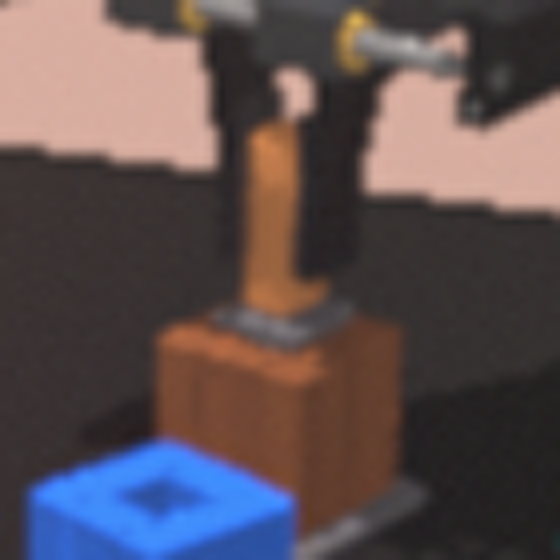

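>>> {"method": "drive_tool", "body": {
  "targets": [0,0,0.08,0,0,0,0,0,0.15,0,0,0,0,0,0.18,0,0,0,0,0,0.18,0,0,0,0,0,0.18,0,0,0]
}}

```text
time: 29.08
position: [0.4615, -0.2723, 0.0441]
tool_rot: [0.814, 0.58, 0.0, -0.0]
ft_force: [-0.0, 0.4, -0.4]
grip_width: 0.0158
```

>>> {"method": "drive_tool", "body": {
  "targets": [0,0,0.04,0,0,0,0,0,0.08,0,0,0,0,0,0.08,0,0,0,0,0,0.08,0,0,0]
}}

```text
time: 29.42
position: [0.4616, -0.2724, 0.0439]
tool_rot: [0.814, 0.58, 0.0, 0.0]
ft_force: [-1.7, 0.6, 5.4]
grip_width: 0.0161
```

Seated: 5 N at z = 0.0439, where it was picked up. Releasing to about 50 mm.

>>> {"method": "drive_tool", "body": {
  "targets": [0,0,-0.05,0,0,0,0,0,-0.05,0,0,0,0,0,-0.05,0,0,0,0,0,-0.05,0,0,0,0,0,-0.05,0,0,0,0,0,-0.05,0,0,0,0,0,-0.05,0,0,0],
  "grip": -0.15,
  "squeeze": 5
}}

```text
time: 30.0
position: [0.4615, -0.2724, 0.0436]
tool_rot: [0.814, 0.58, -0.0, -0.0]
ft_force: [0.3, -0.0, -0.0]
grip_width: 0.0483
```

>>> {"method": "drive_tool", "body": {
  "targets": [0,0,-1,0,0,0,0,0,-3,0,0,0,0,0,-6,0,0,0,0,0,-9,0,0,0,0,0,-12,0,0,0,0,0,-15,0,0,0,0,0,-17,0,0,0,0,0,-17,0,0,0]
}}

```text
time: 30.67
position: [0.4641, -0.2745, 0.2194]
tool_rot: [0.814, 0.58, 0.001, 0.005]
ft_force: [0.8, 0.2, -1.3]
grip_width: 0.0504
```

```bash
python3 look.py 18 360 160 -1;python3 gap.py 1 top_15.npz top_18.npz;python3 gap.py -1 top_15.npz top_18.npz; python3 -c "
import numpy as np,cv2
cv2.imwrite('pics/full18.png',np.load('scene_18.npz')['im'][:,:,::-1])"
```

```text
t 30.6667 case x -30.0 y -264.9 tip z 183.7 d -123.7 F case [ 0.7  0.4 -1.3] w 50.4
top_15.npz front -19.75 cover-inner -9.50 case-inner 1.60 min -4.00(24) peakcover 192 case 251
top_18.npz front -19.75 cover-inner -9.45 case-inner 1.60 min -4.00(24) peakcover 192 case 251
top_15.npz front -19.95 cover-inner -9.25 case-inner 1.80 min -4.00(15) peakcover 197 case 251
top_18.npz front -19.95 cover-inner -9.25 case-inner 1.80 min -4.00(15) peakcover 197 case 251
```

View pics/l18.png

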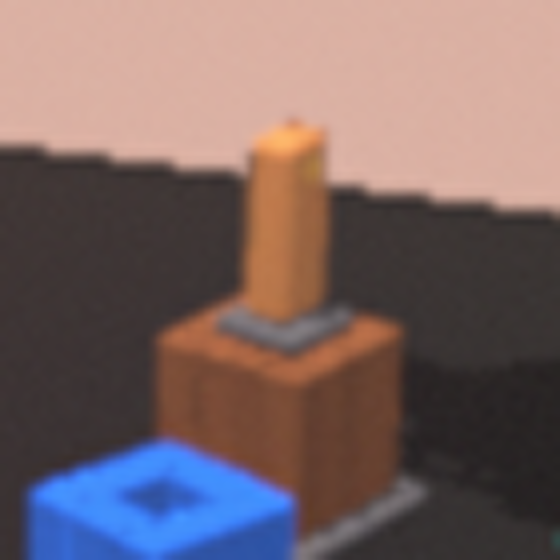

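View pics/full18.png

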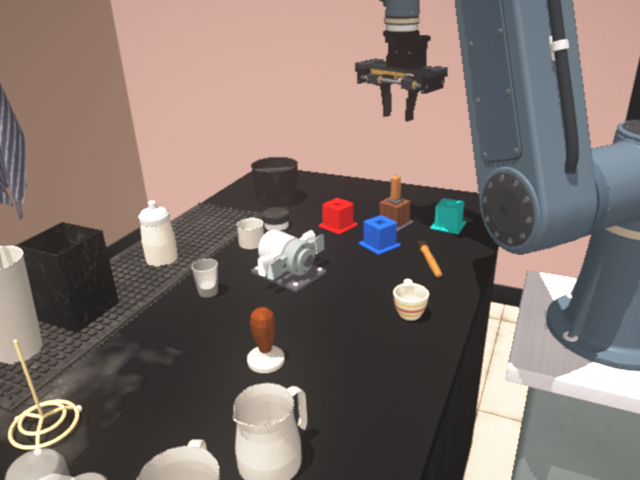

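```bash
python3 -c "
from rig import robot
print(robot.hand_in())"
```

```text
the job is handed in; nothing more can be done
None
```

I opened the cover with the wedge alone, working the slots in the order right, left, right, left, right. I then stood the wedge back in its rest, let go and handed the job in at about 31 s.

| | Left end | Right end |
|---|---|---|
| Start, from where the wedge first met resistance | about 1.0 mm | about 1.4 mm |
| After each push, from wedge depth | 4.8, then 8.6 mm | 2.7, then 6.6, then 8.5 mm |
| End, start plus movement in top camera | about 8.1 mm | about 8.4 mm |

By these figures one end led the other by at most about 2.3 mm. At the end the two are within about 0.3 mm of parallel. After release the cover read the same as before. The wedge stands with its collar on the rest, the other things look where they were, and the arm touches nothing.

**Checks that disagreed:**
- **Tool height:** the reported TCP was about 34 mm below the fingertips seen in the camera. I went by the picture and by contact, and referred all wedge heights to the pick-up height.
- **Scene camera:** tracking the right ear there gave about 1.5 mm less movement than the other measures, probably because of changed shadows and the wedge in view. I relied on the top camera and the wedge depth.
- **Case position:** my first estimate was about 3 mm off along the case's x. I corrected it by feel.
- **First left entry:** the wedge tip landed on the case side of the slot at about 10 N. I lifted it, shifted it and re-entered, and the cover was not moved by this.

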